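# Uncover the marble dish and offer it with its handle turned outwards

## Task

Take the flat bamboo cover strip off the marble dish and slide it end first into the slot of the wooden block until it is fully home, then let go of it. Then pick the dish up by its upright handle, lift it level straight off the square coaster, and in the air turn it a quarter turn on the spot so that the handle that pointed towards the robot points sideways, away from the slotted block; the loose marble must stay in the middle untouched. Finish still holding the dish level and still, at least 6 cm above its coaster, and leave everything else on the shelf where it is.

Things in the scene. Friction and masses are not known exactly. Their poses are not given: they have to be found in the camera images.
- coaster: Square bamboo coaster, 116 x 116 x 8 mm, fixed flat on the table. Origin: centre of its underside. The dish starts centred on it with the same yaw (within 17 degrees of the world's), so its -x is where the handle pointed at the start. Coaster and block stand left and right of the robot's x axis, either way round.
- dish: Round wooden dish, loose, about 0.16 kg, 116 mm across, 34 mm tall, wall 4 mm; floor a shallow cone rising 14 degrees from a flat centre of 10 mm radius, 5 mm above the underside. Origin: centre of its underside, z up. Its handle, an upright fin, stands out on its -x side (towards the robot at the start). Starts on the coaster (underside at z = 8 mm).
- dish_handle (a point): Middle of the upright wooden fin: 95 mm from the dish's centre along the dish's -x, 36 mm above its underside. The fin is 12 mm thick (dish y), 40 mm long (75 to 115 mm from the centre), from 12 to 54 mm above the underside; a neck of the same thickness joins it to the wall. Pinch it across its 12 mm from above.
- marble_center (a point): Centre of the loose glass marble, 24 mm in diameter, 18 g, lying at the middle of the dish below the cover strip (its top 5 mm below the rim). It rolls with some resistance: when the dish tilts beyond about 15 degrees or is jerked it leaves the middle.
- slat: Flat bamboo cover strip, 170 x 34 x 6 mm, about 30 g, loose, lying flat across the dish's rim, over the marble, at right angles to the handle. Origin: centre of its underside; x along its 170 mm length, y along its width; both ends alike.
- holder: Plain wooden block, 75 mm long (x), 72 mm wide (y), 62 mm tall, fixed. Origin: centre of its underside. A level slot along its x opens at the -x face (towards the robot, yaw within 17 degrees). With the strip fully home the strip's middle is 57.5 mm from the block's origin on its -x side and 105 mm of the strip stand out.
- slot_mouth (a point): Middle of the slot's floor at its open end: 37.5 mm on the -x side of the block's origin, 40 mm up. The slot is 40 mm wide, 12 mm high (z = 40 to 52 mm) and 65 mm deep to a stop; its roof is two side lips with a 20 mm gap between them, so that the strip is seen from above.
- shuttlecock: Bystander: cork-and-feather shuttlecock standing on its skirt, 66 mm across, 86 mm tall, cork up, between the dish and the block. Origin: centre of its underside.
- grip_reel: Bystander: roll of grip tape, 42 mm across, 27 mm tall, between dish and block, nearer the robot. Origin: centre of its underside.
- grip_case: Bystander: hard black plastic case, 70 x 130 x 45 mm, behind the shuttlecock. Origin: centre of its underside.
- mug: Bystander: white mug, 80 mm across, 90 mm tall, far right. Origin: centre of its underside.
- remote: Bystander: remote control, 165 x 45 x 18 mm, lying far left. Origin: centre of its underside.
- marble: The same marble as a body; its origin turns with it as it rolls, so use the centre point for position.
Not all that is in view belongs to the job. Of the things shaped like the slat, the wooden one is meant.

How it is judged (in metres and radians):
On the way, in this order (a step that is already met when the one before it is completed fails the run):
1. the cover strip is in the block's slot, within 10 mm of fully home, and released (x of slat in the frame of holder above -0.068 m and y of slat in the frame of holder between -0.01 and 0.01 m and z of slat in the frame of holder between 0.033 and 0.052 m and angle between the x axis of slat and the x axis of holder, either way round below 0.14 rad and contact force between the fingers and slat below 0.1 N and height (world z) of dish below 0.02 m), for 0.2 s.
2. the dish is lifted at least 30 mm off the coaster, level, marble in the middle, before it is turned (height (world z) of dish above 0.038 m and angle between dish's own z axis and vertical below 0.15 rad and angle between the x axis of dish and the x axis of coaster, either way round below 0.4 rad and horizontal distance between marble_center and dish below 0.016 m and contact force between the fingers and dish above 1 N), for 0.1 s.
At the end, for the whole second after the job is handed in: Strip in the slot within 10 mm of home, released; fingers hold the still dish 50 mm or more above the coaster and within 60 mm of its centre, level to 0.12 rad, turned 90 degrees (0.17 rad) with the handle away from the block; marble within 16 mm of the dish's middle (x of slat in the frame of holder above -0.068 m and y of slat in the frame of holder between -0.01 and 0.01 m and z of slat in the frame of holder between 0.033 and 0.052 m and angle between the x axis of slat and the x axis of holder, either way round below 0.14 rad and height (world z) of dish above 0.058 m and horizontal distance between dish and coaster below 0.06 m and angle between the x axis of dish and the y axis of coaster, either way round below 0.17 rad and ((world y of holder below 0 m and y of dish_handle in the frame of coaster above 0.03 m) or (world y of holder above 0 m and y of dish_handle in the frame of coaster below -0.03 m)) and angle between dish's own z axis and vertical below 0.12 rad and horizontal distance between marble_center and dish below 0.016 m and contact force between the fingers and dish above 1 N and contact force between dish and holder below 0.1 N and contact force between dish and coaster below 0.1 N and contact force between the fingers and slat below 0.1 N and linear speed of dish below 0.03 m/s); the arm keeps its last pose, push and grip.
It fails at once if the marble rolls more than 28 mm from the dish's centre (distance between marble_center and dish above 0.034 m).
It fails at once if the robot touches the marble (contact force between any of the fingers, the arm and marble above 0.3 N).
It fails at once if the dish tips more than 0.3 rad (angle between dish's own z axis and vertical above 0.3 rad).
It fails at once if a bystander is moved more than 30 mm (distance of any of shuttlecock, grip_reel, grip_case, mug, remote from where it was at the start of the episode above 0.03 m).
It also fails if it takes over 72 s, if anything falls off the work surface, if the arm or the gripper's body presses on something with over 40 N, if the wrist force passes 120 N, or if a joint passes its speed limit or range.

## Robot

A 6-joint arm with a two-finger parallel gripper is mounted at the origin on the work surface. World frame = base frame: x ahead of the robot, y to its left, z up, the work surface at z = 0. Lengths are in mm, angles in rad, forces in N, time in s.
With the tool pointing down it reaches from about 400 to 925 mm from the base axis. Payload 12.5 kg.
Tool frame: the origin (TCP) lies midway between the tips of the shut fingers; the grasp point (between the pads) lies 19 mm behind it (env.tcp_to_grasp is the distance from the TCP to the grasp point, in mm); z points along the fingers, y is the line along which they close (so a half turn about z gives the same grasp; the last joint's range is limited). The gripper opens to 95 mm and grips with 3 to 60 N. Pads are 20 mm wide; open, the fingers measure 119 mm over their backs; the gripper's body (75 mm by 180 mm) begins 59 mm behind the grasp point.
Start: joints at [-1.356, 0.491, 1.559, -0, 1.092, -0.106], TCP at [197.103, -593.129, 175.961] pointing down, gripper open.
Joint ranges: [-3.1, 3.1], [-0.84, 2.19], [0.05, 2.79], [-1.13, 4.28], [0.06, 2.93], [-2.69, 2.69]. Speed limits (rad/s): [2.22, 2.22, 2.79, 3.14, 3.14, 3.14].

## Interface

Orientations are given as [roll, pitch, yaw] about the fixed x, y, z axes, in that order (R = Rz(yaw) Ry(pitch) Rx(roll)).
In Python, from cell import env gives the robot as it stands. The module is installed in compiled form; this text tells all that it offers.
- The arm moves only by the tool step_arm, never from a script. Its argument "plan" is a list that holds one entry, the list of rows, each a list of 5 numbers: the shift along the tool's x, y, z in mm, then the turn about the tool's z in degrees, then the opening, from -1 (shut) to 1 (fully open). A call has 1 to 8 rows; each row is the pose to reach, as a shift and turn from the pose commanded when the call began, along the tool's axes at that moment; what a row does not reach only later rows make up. A row lasts 1/12 s, in which the tool goes at most 41.7 mm and 7.16 degrees, less where a joint would pass 70% of its speed; a pose out of reach is approached as far as the arm can. A call with a gripper value outside its range is refused whole. The fingers move at their own pace and stop on an object; the grip force is fixed at half the most. Time passes only in rows, so rows that repeat a pose let the fingers close. It gives the time, the measured TCP pose, the force, the opening and the grip force at its end, in the units of the state.
- env.state(): the state, without advancing time (a new reading comes with each control period).
- env.read_camera(name): name is "side" or "top" or "wrist"; returns the picture (384x512x3 uint8, blue, green, red); there is no depth.
- env.get_calibration(name): a dict with "K" (3x3 intrinsics, pixels), "extrinsics" (4x4, takes a point from world to camera coordinates). Camera axes: x right, y up, looking along -z (the intrinsics and any distortion apply to the point x, -y, -z); pixel columns grow to the right and rows downward; lengths in mm; the calibration is good to about 2 mm. A picture is of the moment at which its call begins: read the wrist's pose just before it. get_calibration takes no time and is no camera call; for the wrist camera it gives the pose at the moment of the call.
- env.job_done(): hands the job in; it is judged then, once.
The state is a dict: "t": time; "joints": joint angles; "qvel": joint speeds; "tau": joint torques, N m; "eef_pos": TCP position; "tcp_rot": TCP orientation; "ft_force": force on the tool from outside, world axes, zero at the start; "moment": the same for the moment, N m; "opening": opening from 0.0 (shut) to 1.0 (fully open); "grip_force": force on a finger pad.
Only numpy, scipy, OpenCV 4.12 (cv2) and the standard library are available. Lean on these libraries where they do the work, as an engineer would, in place of code of your own. Each camera call takes 0.05 s, during which the arm holds its last target. There are 200 camera calls.

## Working session

There is one attempt and no reset: what is moved stays moved. The work goes in short steps, Python scripts to look and compute and a tool call to move; the robot and the scene stay as the last step left them, time stands still between calls to the robot, and variables do not carry over. Pictures are saved under pics/ and viewed, at most 10 in all, crops included, and the job is handed in when it is done.

Besides the shell and the picture viewer there is one more tool, called after "Call:" in YAML: its name, and indented under it one key for each argument. step_arm: Moves the arm, as the interface text tells. Its arguments: {"type":"object","properties":{"plan":{"type":"array"}},"required":["plan"]}

```bash
mkdir -p pics; cat > h.py <<'E'
from cell import env
import numpy as np, cv2
def ray(cal,u,v):
    K=np.array(cal["K"]);T=np.array(cal["extrinsics"]);R=T[:3,:3];t=T[:3,3]
    d=np.linalg.inv(K)@[u,v,1];d=np.array([d[0],-d[1],-d[2]])
    return -R.T@t,R.T@d
def onz(cal,u,v,z):
    o,d=ray(cal,u,v);return o+d*(z-o[2])/d[2]
def proj(cal,p):
    K=np.array(cal["K"]);T=np.array(cal["extrinsics"]);c=T[:3,:3]@np.array(p)+T[:3,3]
    q=K@[c[0],-c[1],-c[2]];return q[:2]/q[2]
def snap(name,f):
    cal=env.get_calibration(name);im=np.array(env.read_camera(name));cv2.imwrite("pics/"+f,im);return cal,im
E
python3 - <<'E'
from h import *
for n in("top","side"):
    c,im=snap(n,n+"1.png");print(n,c.keys(),np.round(c["K"],1).tolist(),np.round(c["extrinsics"],2).tolist())
print(env.state())
E
```

```text
top dict_keys(['K', 'extrinsics']) [[352.5, 0.0, 257.3], [0.0, 352.5, 192.5], [0.0, 0.0, 1.0]] [[-0.01, -1.0, 0.0, 17.33], [1.0, -0.01, 0.08, -561.63], [-0.08, 0.0, 1.0, -942.69], [0.0, 0.0, 0.0, 1.0]]
side dict_keys(['K', 'extrinsics']) [[460.2, 0.0, 255.5], [0.0, 460.2, 190.5], [0.0, 0.0, 1.0]] [[-0.98, -0.2, 0.01, 581.43], [0.13, -0.62, 0.77, -111.36], [-0.15, 0.76, 0.64, -1495.19], [0.0, 0.0, 0.0, 1.0]]
{'t': 0.1, 'joints': array([-1.35559262e+00,  4.91491653e-01,  1.55937179e+00, -2.36449170e-05,
        1.09170212e+00, -1.05604736e-01]), 'qvel': array([ 0.00122988, -0.00090944, -0.00097857, -0.00111066,  0.00178931,
       -0.00038334]), 'tau': array([ 4.45865429e-03, -6.13624048e+01, -2.58605647e+01,  6.94549992e-02,
        4.70354548e-02, -6.52829863e-05]), 'eef_pos': array([ 197.04352042, -592.86783474,  175.43069927]), 'tcp_rot': array([-3.14062295e+00, -8.16980138e-05,  3.20819315e-01]), 'ft_force': array([-0.02346897, -0.06285042, -0.08931935]), 'moment': array([-0.01007248, -0.02215284, -0.01272563]), 'grip_force': 0.0, 'opening': 0.9998749142856375}
```

View pics/top1.png

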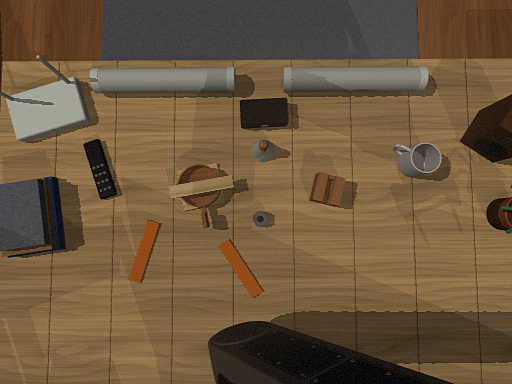

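View pics/side1.png

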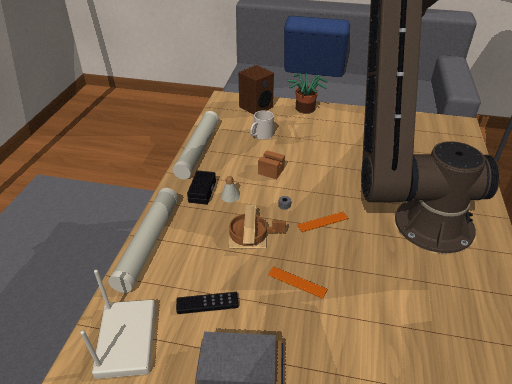

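The top view shows the dish at (200,186) with the pale strip running (170,190)–(233,182), the handle at (206,218) and the block at (328,190). So the dish is on the left and the block on the right. The side view confirms this layout. Next I measure from colour masks on these pictures.

```bash
python3 - <<'E'
from h import *
im=cv2.imread("pics/top1.png");cal=env.get_calibration("top")
hsv=cv2.cvtColor(im,cv2.COLOR_BGR2HSV)
for p in[(200,186),(180,189),(222,184),(206,219),(319,185),(337,190),(328,190),(190,180),(215,200),(186,206),(205,208)]:print(p,hsv[p[1],p[0]])
for n,u,v,z in[("stripL",170,190,48),("stripR",233,182,48),("handle",206,218,62),("block",328,190,62),("shut",262,150,40),("reel",261,218,27)]:print(n,onz(cal,u,v,z).round())
a=cv2.resize(im[140:240,155:365],None,fx=3.8,fy=3.8,interpolation=cv2.INTER_CUBIC);cv2.imwrite("pics/c1.png",a)
E
```

```text
(200, 186) [ 17 114 146]
(180, 189) [ 18 108 161]
(222, 184) [ 18 116 139]
(206, 219) [ 11 145  44]
(319, 185) [ 13 162 123]
(337, 190) [ 14 160 126]
(328, 190) [ 13 158  68]
(190, 180) [ 13 173  90]
(215, 200) [ 15 124  64]
(186, 206) [ 17 111 147]
(205, 208) [ 12 159 109]
stripL [568. 246.  48.]
stripR [588.  79.  48.]
handle [493. 148.  62.]
block [ 564. -171.   62.]
shut [676.   1.  40.]
reel [492.   4.  27.]
```

View pics/c1.png

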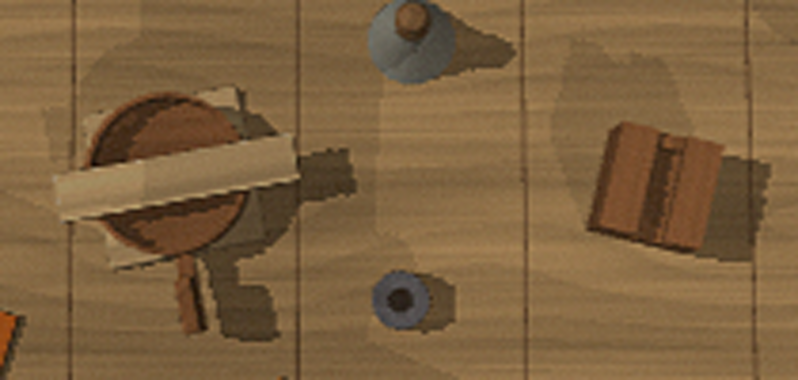

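```bash
python3 - <<'E'
from h import *
cal=env.get_calibration("top")
P=lambda u,v,z:onz(cal,155+u/3.8-.4,140+v/3.8-.4,z)
s=np.array([P(*c,48) for c in[(55,178),(62,221),(298,178),(293,133)]]);print(s.round())
L=s[:2].mean(0);R=s[2:].mean(0);d=L-R;print("slat",s.mean(0).round(),np.linalg.norm(d),"yaw(x axis)",np.degrees(np.arctan2(d[1],d[0])))
b=np.array([P(*c,62) for c in[(622,122),(723,145),(697,250),(590,230)]]);print(b.round(),b.mean(0).round())
for i,j in[(3,0),(2,1)]:
  d=b[j]-b[i];print(np.degrees(np.arctan2(d[1],d[0])),np.linalg.norm(d))
d=b[0]-b[1];print(np.degrees(np.arctan2(-d[0],d[1])),np.linalg.norm(d))
h=[P(185,258,62),P(196,332,62)];print("handle",np.round(h))
E
```

```text
[[577. 249.  48.]
 [547. 244.  48.]
 [576.  79.  48.]
 [608.  82.  48.]]
slat [577. 163.  48.] 168.51004191954027 yaw(x axis) 100.26482025230361
[[ 613. -147.   62.]
 [ 596. -216.   62.]
 [ 524. -197.   62.]
 [ 538. -123.   62.]] [ 568. -171.   62.]
-17.399739092229243 78.30594061400119
-15.160365718653395 75.10191875623411
-13.277467013234935 71.43480275836174
handle [[520. 155.  62.]
 [470. 147.  62.]]
```

```bash
cat >> h.py <<'E'
def go(*T):  # targets (x,y,z,yawdeg) -> rows in present tool frame
    s=env.state();p=s["eef_pos"];r,pi,y=s["tcp_rot"]
    from scipy.spatial.transform import Rotation as Ro
    R=Ro.from_euler("xyz",[r,pi,y]).as_matrix()
    for t in T:
        d=R.T@(np.array(t[:3])-p);a=(np.degrees(y)-t[3]+180)%360-180
        print("row",d.round(1).tolist(),round(a,1),"dist",round(np.linalg.norm(d)),"rows",round(max(np.linalg.norm(d)/41.7,abs(a)/7.16),1))
    print("now",p.round(1),np.degrees(y).round(1),"t",s["t"],"op",s["opening"],"F",s["ft_force"].round(1),"grip",s["grip_force"])
E
python3 -c "
from h import *
go((470,-190,230,76),(564,234,230,100))"
```

```text
row [386.1, -296.3, -54.3] -57.6 dist 490 rows 11.7
row [609.0, -669.0, -53.9] -81.6 dist 906 rows 21.7
now [ 197.  -592.9  175.4] 18.4 t 0.1 op 0.9998749142856375 F [-0.  -0.1 -0.1] grip 0.0
```

Call:
step_arm:
  plan:
    - [[386,-296,-54,-58,0],[386,-296,-54,-58,0],[386,-296,-54,-58,0],[386,-296,-54,-58,0],[386,-296,-54,-58,0],[386,-296,-54,-58,0],[386,-296,-54,-58,0],[386,-296,-54,-58,0]]

```text
t: 0.77
eef_pos: [383.6, -317.0, 212.9]
tcp_rot: [-3.141, -0.0, 1.327]
ft_force: [-0.0, -2.1, -1.4]
opening: 0.523
grip_force: 0.0
```

```bash
python3 -c "
from h import *
go((470,-190,230,76),(564,234,230,100))"
```

```text
row [144.1, 53.1, -17.1] 0.0 dist 155 rows 3.7
row [578.3, 41.8, -17.1] -24.0 dist 580 rows 13.9
now [ 383.6 -317.   212.9] 76.0 t 0.7667 op 0.5234456578017151 F [-0.  -2.1 -1.4] grip 0.0
```

Call:
step_arm:
  plan:
    - [[134,50,-15,0,0],[134,50,-15,0,0],[134,50,-15,0,0],[134,50,-15,0,0],[134,50,-15,0,0],[134,50,-15,0,0]]

```text
t: 1.27
eef_pos: [464.9, -200.6, 227.5]
tcp_rot: [-3.141, 0.0, 1.323]
ft_force: [-0.0, -0.2, -0.3]
opening: 0.499
grip_force: 0.0
```

```bash
python3 -c "
from h import *
c,im=snap('wrist','w1.png')
print(np.round(c['K'],1).tolist(),np.linalg.inv(c['extrinsics']).round(2).tolist())
go((564,234,200,100))"
```

```text
[[276.4, 0.0, 255.3], [0.0, 276.4, 194.7], [0.0, 0.0, 1.0]] [[0.97, 0.23, 0.07, 483.08], [-0.24, 0.93, 0.27, -125.65], [-0.0, -0.28, 0.96, 437.22], [0.0, 0.0, 0.0, 1.0]]
row [446.5, -10.8, 27.4] -24.3 dist 447 rows 10.7
now [ 464.4 -201.4  227.4] 75.7 t 1.3167 op 0.4996337812530156 F [-0.5 -0.3 -0.9] grip 0.0
```

View pics/w1.png

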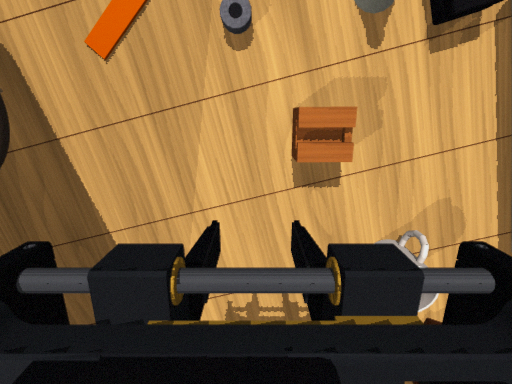

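The wrist view shows the block at (326,135), with its two bright lips at rows 107–127 and 143–163 and the slot running along the image columns. I measure its corners by mask.

```bash
python3 - <<'E'
from h import *
im=cv2.imread("pics/w1.png");cal=env.get_calibration("wrist")
hsv=cv2.cvtColor(im,cv2.COLOR_BGR2HSV)
print(hsv[117,325],hsv[153,325],hsv[135,325],hsv[135,295],hsv[90,325])
sub=hsv[95:175,285:370];m=((sub[...,0]<13)&(sub[...,1]>150)&(sub[...,2]>130)).astype(np.uint8)
n,l,st,ce=cv2.connectedComponentsWithStats(m);
for i in range(1,n):
  if st[i,4]>80:
    pts=np.argwhere(l==i)[:,::-1]+[285,95]
    r=cv2.minAreaRect(pts.astype(np.float32));b=cv2.boxPoints(r)
    w=np.array([onz(cal,*q,62) for q in b]);print(st[i,4],b.round().tolist(),w[:,:2].round(1).tolist(),w.mean(0).round(1))
    e=max([w[1]-w[0],w[2]-w[1]],key=np.linalg.norm);print(np.linalg.norm(e),np.degrees(np.arctan2(e[1],e[0])))
E
```

```text
[ 13 197 185] [ 13 193 182] [ 11 193  90] [ 12 202 106] [ 17 145 185]
208 [[300.0, 139.0], [351.0, 136.0], [352.0, 149.0], [301.0, 153.0]] [[532.9, -170.3], [600.1, -182.8], [598.5, -201.0], [530.4, -188.4]] [ 565.5 -185.6   62. ]
68.38026648120825 -10.542063208522487
```

Call:
step_arm:
  plan:
    - [[446,-11,0,-24,0],[446,-11,0,-24,0],[446,-11,0,-24,0],[446,-11,0,-24,0],[446,-11,0,-24,0],[446,-11,0,-24,0],[446,-11,0,-24,0],[446,-11,0,-24,0]]

```text
t: 1.98
eef_pos: [539.3, 124.0, 227.5]
tcp_rot: [-3.141, 0.0, 1.738]
ft_force: [0.4, -0.7, -0.3]
opening: 0.501
grip_force: 0.0
```

```bash
python3 -c "
from h import *
go((564,234,200,100))"
```

```text
row [104.4, 42.7, 27.5] -0.4 dist 116 rows 2.8
now [539.3 124.  227.5] 99.6 t 1.9833 op 0.500515301924383 F [ 0.4 -0.7 -0.3] grip 0.0
```

Call:
step_arm:
  plan:
    - [[35,14,20,0,0.1],[70,28,40,0,0.1],[103,42,60,0,0.1],[103,42,75,0,0.1],[103,42,75,0,0.1],[103,42,75,0,0.1]]

```text
t: 2.48
eef_pos: [563.1, 230.7, 152.0]
tcp_rot: [-3.139, 0.001, 1.739]
ft_force: [0.2, 0.4, 0.8]
opening: 0.55
grip_force: 0.0
```

```bash
python3 - <<'E'
from h import *
go((564,234,100,100))
im=cv2.imread("pics/w1.png")
hsv=cv2.cvtColor(im,cv2.COLOR_BGR2HSV)
sub=hsv[95:175,285:370];m=((sub[...,0]<16)&(sub[...,1]>175)&(sub[...,2]>150)).astype(np.uint8)
n,l,st,ce=cv2.connectedComponentsWithStats(m)
print(st.tolist())
for i in range(1,n):
  if st[i,4]>80:
    pts=np.argwhere(l==i)[:,::-1]+[285,95]
    print(cv2.boxPoints(cv2.minAreaRect(pts.astype(np.float32))).round().tolist())
snap('wrist','w2.png')
E
```

```text
row [3.1, 1.6, 52.0] -0.4 dist 52 rows 1.2
now [563.1 230.7 152. ] 99.6 t 2.4833 op 0.5500967083865296 F [0.2 0.4 0.8] grip 0.0
[[0, 0, 85, 80, 4441], [14, 12, 58, 21, 1162], [60, 37, 7, 10, 62], [11, 40, 58, 27, 1135]]
[[299.0, 107.0], [356.0, 107.0], [356.0, 127.0], [299.0, 127.0]]
[[296.0, 135.0], [353.0, 135.0], [353.0, 161.0], [296.0, 161.0]]
```

View pics/w2.png

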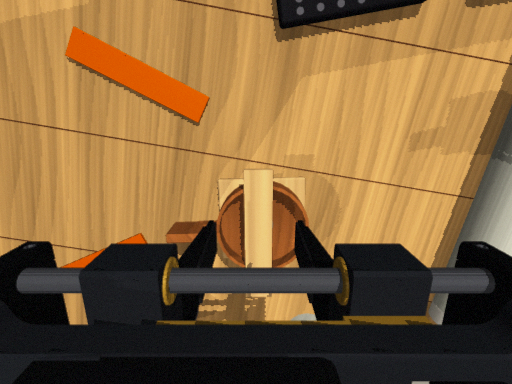

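The strip's free (left) end is at (258,168), running straight down columns 244–272 between the fingers, with the handle at (190,230) on the left. I measure the strip here, and re-derive the block from w1 through the fixed camera-to-tool transform.

```bash
python3 - <<'E'
from h import *
from scipy.spatial.transform import Rotation as Ro
def M(p,r):
    T=np.eye(4);T[:3,:3]=Ro.from_euler("xyz",r).as_matrix();T[:3,3]=p;return T
s=env.state();cal=env.get_calibration("wrist")
W=M(s["eef_pos"],s["tcp_rot"]);E=np.array(cal["extrinsics"]);ct=E@W  # tool->cam
np.save("ct.npy",ct)
im=cv2.imread("pics/w2.png");hsv=cv2.cvtColor(im,cv2.COLOR_BGR2HSV)
print([hsv[v,258].tolist() for v in(180,200,240)],hsv[182,230],hsv[210,280])
for v in (175,190,200,210,220,230,240):print(v,"".join(f"{x}," for x in hsv[v,238:280:2,1]))
c1={"K":cal["K"],"extrinsics":ct@np.linalg.inv(M([464.4,-201.4,227.4],[-3.141,0,np.radians(75.7)]))}
b=[onz(c1,*q,62) for q in[(298,107),(355.5,107),(352.5,162.5),(295,162.5)]]
b=np.array(b);print(b[:,:2].round(1),b.mean(0).round(1))
for i,j in[(0,1),(3,2)]:
  d=b[j]-b[i];print(np.linalg.norm(d),np.degrees(np.arctan2(d[1],d[0])))
d=b[0]-b[3];print(np.linalg.norm(d))
E
```

```text
[[19, 125, 234], [20, 120, 234], [19, 125, 233]] [ 17 131 214] [ 12 195 136]
175 147,152,143,124,125,125,130,130,129,126,127,121,122,113,115,122,127,135,148,144,150,
190 186,198,194,126,122,126,133,130,128,125,125,121,117,116,119,123,127,126,199,200,190,
200 185,185,187,140,120,126,132,130,126,126,120,123,118,118,116,123,126,132,184,192,184,
210 192,194,189,148,124,131,130,130,131,125,125,119,121,118,119,121,126,151,192,193,190,
220 199,192,190,146,126,134,128,130,133,124,127,119,121,119,118,122,129,152,194,194,198,
230 200,187,185,150,123,134,133,128,127,127,120,121,118,119,123,122,127,175,193,200,192,
240 194,190,199,151,125,131,131,134,129,123,125,121,116,115,118,120,124,173,192,199,193,
[[ 538.7 -129.3]
 [ 610.8 -147.6]
 [ 596.  -218.4]
 [ 519.9 -199.1]] [ 566.3 -173.6   62. ]
74.3701144391041 -14.260399372549156
78.50154985908786 -14.247383332132838
72.29029133286443
```

```bash
python3 - <<'E'
from h import *
cal=env.get_calibration("wrist")
q=[onz(cal,*p,48) for p in[(244,190),(273.2,190),(244,240),(272.2,240),(258,168.5)]]
print(np.round(q,1)[:,:2]);a=(q[0]+q[1])/2;b=(q[2]+q[3])/2;d=a-b;print(np.degrees(np.arctan2(d[1],d[0])),a,b,np.linalg.norm(q[0]-q[1]))
e=q[4]
u=d/np.linalg.norm(d);g=e-13*u;print("grasp",g)
go((g[0],g[1],60,np.degrees(np.arctan2(d[1],d[0]))),(g[0],g[1],27,100))
E
```

```text
[[550.7 221.4]
 [584.6 227.2]
 [560.7 157.8]
 [595.3 163.7]
 [562.6 249.5]]
99.26455404764792 [567.61993642 224.27487845  48.        ] [577.97708809 160.78124524  48.        ] 34.42401342686581
grasp [564.65441092 236.62124493  48.        ]
row [5.8, 2.1, 93.1] 0.3 dist 93 rows 2.2
row [5.9, 2.1, 126.1] -0.4 dist 126 rows 3.0
now [563.5 230.5 153.1] 99.6 t 2.5333 op 0.5518793256996347 F [ 0.1 -0.8 -0.3] grip 0.0
```

Call:
step_arm:
  plan:
    - [[6,2,40,0,0.1],[6,2,70,0,0.1],[6,2,95,0,0.1],[6,2,115,0,0.1],[6,2,126,0,0.1],[6,2,126,0,0.1],[6,2,126,0,-0.3],[6,2,126,0,-0.5]]

```text
t: 3.2
eef_pos: [565.2, 238.1, 28.5]
tcp_rot: [3.139, -0.0, 1.739]
ft_force: [0.1, 0.2, -0.2]
opening: 0.461
grip_force: 0.0
```

Call:
step_arm:
  plan:
    - [[0,0,0,0,-0.6],[0,0,0,0,-0.6],[0,0,0,0,-0.6],[0,0,0,0,-0.6]]

```text
t: 3.53
eef_pos: [564.3, 238.4, 27.2]
tcp_rot: [3.141, 0.0, 1.74]
ft_force: [-0.4, 0.2, -0.3]
opening: 0.219
grip_force: 0.0
```

```bash
python3 - <<'E'
from h import *
c,im=snap('wrist','w3.png');go((564,236,27,100))
_,s=snap('side','s3.png');cv2.imwrite('pics/s3w.png',np.hstack([im[100:384,100:420],cv2.resize(s[170:280,190:320],None,fx=2.58,fy=2.58)[:284]]))
E
```

```text
row [-2.3, -0.6, 0.0] -0.3 dist 2 rows 0.1
now [564.3 238.4  27. ] 99.7 t 3.5833 op 0.20654299609489116 F [-0.1  0.5 -0.4] grip 0.0
```

View pics/s3w.png

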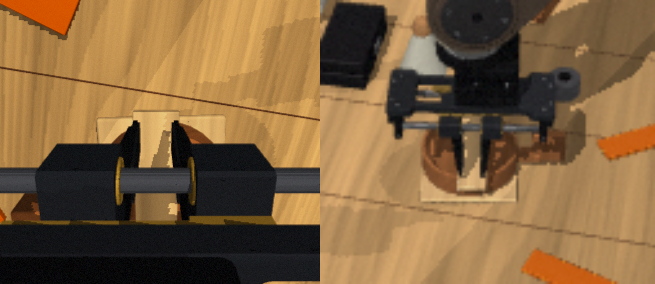

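```bash
python3 - <<'E'
from h import *
cal=env.get_calibration("wrist");s=env.state();p=s["eef_pos"]
print("tcp px",proj(cal,p),"grasp",proj(cal,p+[0,0,19]))
im=cv2.imread("pics/w3.png")
for z in(30,42,48):
  print(z,[onz(cal,u,v,z)[:2].round(1).tolist() for u,v in[(232,211),(278,210)]])
a=cv2.resize(im[190:300,190:320],None,fx=5,fy=5,interpolation=cv2.INTER_CUBIC);cv2.imwrite("pics/w3c.png",a)
E
```

```text
tcp px [256.38096446 215.52903514] grasp [256.47082119 224.44552361]
30 [[544.3, 240.0], [580.0, 247.0]]
42 [[544.7, 244.3], [578.3, 250.9]]
48 [[544.9, 246.5], [577.4, 252.9]]
```

View pics/w3c.png

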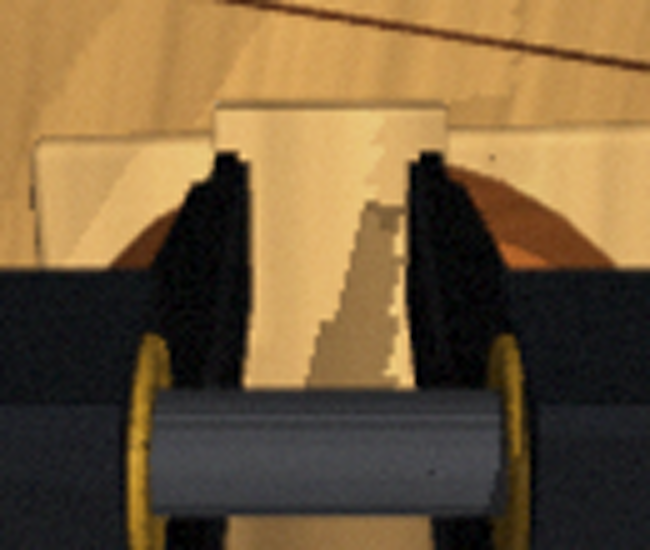

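```bash
python3 - <<'E'
from h import *
c=env.get_calibration("side");s=env.state();p=s["eef_pos"];print(p,env.tcp_to_grasp,s["joints"].round(3))
for z in(0,19,40,60):print(z,proj(c,p+[0,0,z]).round(1))
print("slat end",proj(c,[562,249.5,48]).round(1),proj(c,[562,249.5,42]).round(1))
im=cv2.imread("pics/s3.png");cv2.imwrite("pics/s3c.png",cv2.resize(im[195:265,215:300],None,fx=8,fy=8,interpolation=cv2.INTER_CUBIC))
E
```

```text
[564.20291999 238.38010971  26.89869829] 18.8 [ 0.292  0.65   1.726 -0.     0.765  0.123]
0 [249.2 244.9]
19 [249.2 240.4]
40 [249.2 235.4]
60 [249.2 230.6]
slat end [249.1 242.7] [249.1 244.1]
```

View pics/s3c.png

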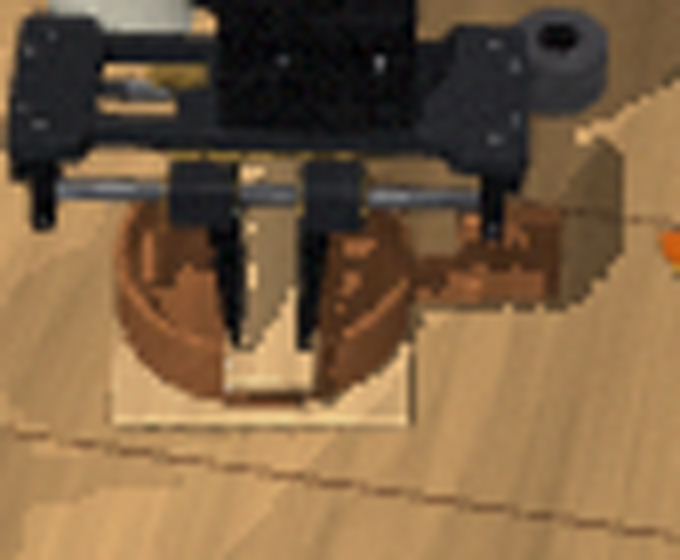

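```bash
python3 - <<'E'
from h import *
a=env.get_calibration("side");b=env.get_calibration("wrist")
for (p,q) in [((245,238.5),(238,220.5)),((253.2,238),(273,220.5)),((253.2,238),(276,220.5))]:
  r=[]
  o1,d1=ray(a,*p);
  for qq in(q,):
    o2,d2=ray(b,*qq);t=np.linalg.lstsq(np.c_[d1,-d2],o2-o1,rcond=None)[0]
    print((o1+t[0]*d1).round(1),(o2+t[1]*d2).round(1))
E
```

```text
[572.  260.1  74. ] [550.3 251.6  77.3]
[549.4 251.7  72.5] [571.9 254.2  74.6]
[549.1 253.1  73.9] [573.4 255.3  76.6]
```

The tips triangulate about 45 mm above the reported TCP. That fits the fingers shutting to 20 mm over the strip without touching it. I open, descend further in small steps and use closing as the probe.

Call:
step_arm:
  plan:
    - [[-2,0,0,0,0.1],[-2,0,0,0,0.1],[-2,0,0,0,0.1],[-2,0,0,0,0.1],[-2,0,7,0,0.1],[-2,0,14,0,0.1],[-2,0,20,0,0.1],[-2,0,20,0,0.1]]

```text
t: 4.3
eef_pos: [563.7, 236.1, 4.9]
tcp_rot: [-3.139, 0.0, 1.74]
ft_force: [-0.5, 0.9, -0.4]
opening: 0.546
grip_force: 0.0
```

Call:
step_arm:
  plan:
    - [[0,0,0,0,-0.5],[0,0,0,0,-0.5],[0,0,0,0,-0.5],[0,0,0,0,-0.5],[0,0,0,0,-0.5]]

```text
t: 4.72
eef_pos: [564.6, 236.4, 6.9]
tcp_rot: [3.141, 0.0, 1.74]
ft_force: [-0.5, 0.3, -1.0]
opening: 0.349
grip_force: 30.0
```

```bash
python3 - <<'E'
from h import *
go((564,236,27,100))
a,im=snap("side","s4.png");print(proj(a,env.state()["eef_pos"]))
g=cv2.cvtColor(im,cv2.COLOR_BGR2GRAY)
for v in range(226,248):print(v,g[v,236:264].tolist())
E
```

```text
row [-0.3, -0.6, -20.1] -0.3 dist 20 rows 0.5
now [564.6 236.4   6.9] 99.7 t 4.7167 op 0.34906192499766586 F [-0.5  0.3 -1. ] grip 29.995259642601013
[249.23374484 248.96175178]
226 [31, 31, 30, 32, 32, 27, 21, 36, 100, 115, 117, 120, 120, 114, 114, 107, 167, 170, 125, 38, 31, 28, 29, 29, 29, 30, 47, 68]
227 [31, 33, 34, 29, 31, 29, 5, 34, 122, 116, 120, 122, 120, 118, 114, 108, 167, 175, 108, 32, 30, 32, 27, 32, 29, 28, 37, 61]
228 [56, 49, 37, 13, 9, 16, 14, 52, 115, 116, 121, 122, 120, 116, 114, 107, 109, 114, 80, 27, 27, 23, 25, 47, 46, 45, 37, 58]
229 [58, 57, 102, 20, 14, 12, 16, 63, 118, 118, 119, 119, 120, 117, 114, 106, 104, 110, 74, 15, 16, 11, 30, 97, 103, 102, 60, 61]
230 [56, 60, 62, 24, 16, 13, 22, 35, 118, 118, 118, 121, 119, 114, 114, 170, 169, 110, 69, 19, 7, 13, 45, 58, 61, 61, 58, 59]
231 [54, 58, 61, 34, 15, 20, 20, 37, 112, 118, 123, 122, 120, 116, 114, 173, 171, 172, 109, 26, 11, 18, 42, 56, 57, 53, 59, 64]
232 [93, 99, 97, 52, 10, 12, 19, 50, 112, 115, 121, 123, 119, 117, 112, 173, 172, 176, 111, 23, 16, 11, 95, 97, 60, 58, 60, 68]
233 [95, 99, 99, 53, 16, 15, 
[... 1241 characters left out ...]
8, 182, 184]
243 [160, 117, 92, 94, 93, 89, 86, 163, 140, 148, 154, 155, 150, 145, 141, 120, 124, 130, 92, 44, 49, 54, 84, 112, 177, 184, 184, 186]
244 [182, 184, 156, 112, 93, 88, 82, 87, 87, 87, 62, 62, 61, 64, 53, 48, 53, 79, 61, 64, 74, 117, 117, 116, 180, 183, 184, 168]
245 [182, 180, 175, 172, 176, 175, 152, 92, 91, 92, 88, 86, 89, 91, 88, 87, 75, 144, 164, 117, 120, 190, 188, 184, 181, 182, 166, 166]
246 [182, 179, 175, 170, 175, 177, 176, 173, 177, 175, 177, 180, 183, 177, 180, 174, 160, 160, 185, 188, 193, 191, 189, 187, 182, 162, 162, 164]
247 [199, 191, 191, 190, 196, 195, 197, 197, 201, 198, 201, 205, 205, 205, 208, 204, 196, 197, 200, 207, 207, 206, 203, 200, 188, 185, 189, 190]
```

The fingers now stop on the strip with 30 N, but only at the pad tips. I reopen, go 13 mm deeper and grip again.

Call:
step_arm:
  plan:
    - [[0,0,0,0,0],[0,0,0,0,0],[0,0,0,0,0],[0,0,5,0,0],[0,0,10,0,0],[0,0,15,0,0],[0,0,15,0,0],[0,0,15,0,0]]

```text
t: 5.43
eef_pos: [564.9, 236.7, -8.3]
tcp_rot: [3.141, -0.0, 1.74]
ft_force: [1.2, 3.3, 2.3]
opening: 0.501
grip_force: 1.7
```

Call:
step_arm:
  plan:
    - [[0,0,0,0,-0.6],[0,0,0,0,-0.6],[0,0,0,0,-0.6],[0,0,0,0,-0.6],[0,0,-5,0,-0.6],[0,0,-10,0,-0.6]]

```text
t: 5.93
eef_pos: [563.8, 236.0, 1.5]
tcp_rot: [-3.14, 0.0, 1.74]
ft_force: [0.8, 0.4, -0.2]
opening: 0.356
grip_force: 30.0
```

```bash
python3 - <<'E'
from h import *
go((564,236,27,100))
a,im=snap("side","s5.png");g=cv2.cvtColor(im,cv2.COLOR_BGR2GRAY)
for v in range(230,250):print(v,g[v,236:264:2].tolist())
E
```

```text
row [-0.0, 0.2, -25.5] -0.3 dist 26 rows 0.6
now [563.8 236.    1.5] 99.7 t 5.9333 op 0.3563458955788923 F [ 0.8  0.4 -0.2] grip 29.987142162663076
230 [59, 57, 12, 9, 112, 122, 119, 114, 106, 97, 15, 22, 81, 50]
231 [54, 55, 14, 16, 114, 121, 118, 177, 173, 145, 6, 19, 59, 59]
232 [56, 97, 15, 14, 114, 122, 118, 164, 177, 149, 13, 34, 51, 55]
233 [86, 96, 10, 14, 95, 173, 168, 163, 160, 149, 19, 44, 55, 61]
234 [110, 98, 13, 23, 92, 175, 172, 163, 160, 152, 12, 71, 62, 67]
235 [93, 103, 24, 12, 92, 178, 171, 160, 157, 137, 7, 80, 71, 75]
236 [91, 89, 37, 17, 93, 178, 171, 162, 157, 137, 19, 73, 60, 72]
237 [87, 90, 55, 17, 96, 179, 171, 160, 158, 137, 11, 58, 59, 55]
238 [88, 91, 56, 16, 164, 180, 167, 161, 159, 134, 16, 54, 55, 68]
239 [91, 92, 54, 16, 164, 180, 170, 162, 161, 134, 15, 57, 59, 71]
240 [93, 94, 92, 17, 170, 185, 177, 166, 168, 134, 9, 58, 54, 71]
241 [159, 97, 93, 16, 130, 140, 124, 120, 113, 94, 18, 56, 53, 101]
242 [184, 136, 89, 20, 61, 57, 53, 58, 60, 51, 39, 55, 80, 182]
243 [185, 180, 154, 22, 50, 79, 85, 84, 88, 70, 46, 77, 111, 185]
244 [184, 178, 178, 137, 79, 88, 89, 87, 90, 92, 135, 120, 177, 185]
245 [181, 176, 178, 177, 179, 180, 183, 182, 166, 185, 193, 122, 183, 168]
246 [184, 176, 180, 180, 181, 180, 202, 200, 183, 187, 196, 189, 181, 164]
247 [200, 191, 197, 197, 206, 208, 211, 210, 196, 202, 207, 203, 187, 191]
248 [123, 126, 132, 115, 136, 124, 143, 125, 137, 128, 147, 146, 139, 144]
249 [153, 146, 164, 159, 160, 157, 162, 165, 166, 168, 166, 144, 152, 156]
```

The strip is held and lifted about 9 mm. I lift higher, then carry it turned towards the slot.

Call:
step_arm:
  plan:
    - [[0,0,-15,0,-0.6],[0,0,-35,0,-0.6],[0,0,-60,0,-0.6],[0,0,-85,0,-0.6],[0,0,-95,0,-0.6],[0,0,-95,0,-0.6]]

```text
t: 6.48
eef_pos: [565.4, 236.5, 99.0]
tcp_rot: [3.138, -0.0, 1.74]
ft_force: [0.4, 0.8, -0.3]
opening: 0.35
grip_force: 29.8
```

```bash
python3 - <<'E'
from h import *
go((500,60,96,140),(400,-130,96,165.8),(376,-125,30,165.8))
E
```

```text
row [-163.0, -94.1, 2.6] -40.3 dist 188 rows 5.6
row [-333.5, -224.6, 2.0] -66.1 dist 402 rows 9.6
row [-324.6, -247.7, 68.0] -66.1 dist 414 rows 9.9
now [565.4 236.5  99. ] 99.7 t 6.4833 op 0.3497643257914632 F [ 0.4  0.8 -0.3] grip 29.79204386472702
```

Call:
step_arm:
  plan:
    - [[-20,-12,0,-6,-0.6],[-55,-34,0,-13,-0.6],[-90,-56,0,-20,-0.6],[-125,-80,0,-27,-0.6],[-160,-104,0,-34,-0.6],[-195,-128,0,-41,-0.6],[-230,-152,0,-48,-0.6],[-265,-176,0,-55,-0.6]]

```text
t: 7.15
eef_pos: [444.5, -33.1, 95.5]
tcp_rot: [-3.141, -0.002, 2.653]
ft_force: [1.2, -0.9, 0.7]
opening: 0.355
grip_force: 29.8
```

```bash
python3 - <<'E'
from h import *
go((400,-130,96,165.8),(376,-125,30,165.8))
E
```

```text
row [-6.1, -106.5, -0.4] -13.8 dist 107 rows 2.6
row [17.3, -113.3, 65.6] -13.8 dist 132 rows 3.2
now [444.5 -33.1  95.5] 152.0 t 7.15 op 0.35531086831707054 F [ 1.2 -0.9  0.7] grip 29.794210195541382
```

Call:
step_arm:
  plan:
    - [[0,-30,0,-5,-0.6],[2,-60,10,-9,-0.6],[6,-85,20,-12,-0.6],[12,-98,35,-12,-0.6],[16,-103,45,-12,-0.6],[16,-103,50,-12,-0.6],[16,-103,50,-12,-0.6],[16,-103,50,-12,-0.6]]

```text
t: 7.82
eef_pos: [383.6, -114.7, 46.4]
tcp_rot: [3.141, -0.001, 2.857]
ft_force: [-0.1, -0.2, -0.3]
opening: 0.352
grip_force: 29.8
```

```bash
python3 - <<'E'
from h import *
go((376,-125,-7,165.8))
c,im=snap("top","t6.png");w,iw=snap("wrist","w6.png")
cv2.imwrite("pics/m6.png",np.hstack([cv2.resize(im[170:240,290:370],(400,350),interpolation=cv2.INTER_CUBIC),cv2.resize(iw,(400,300))[:300] if 0 else cv2.copyMakeBorder(cv2.resize(iw,(400,300)),0,50,0,0,cv2.BORDER_CONSTANT)]))
E
```

```text
row [4.4, -12.1, 53.4] -2.1 dist 55 rows 1.3
now [ 383.6 -114.7   46.4] 163.7 t 7.8167 op 0.35166269821097723 F [-0.1 -0.2 -0.3] grip 29.792199432849884
```

View pics/m6.png

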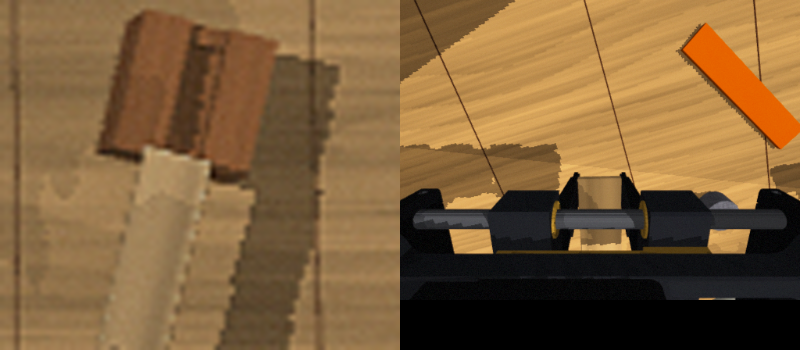

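The left crop shows the strip's leading end at (178,154) and its tail axis at (138,345). The slot gap runs from (207,32) to (185,154). I convert both to world coordinates.

```bash
python3 - <<'E'
from h import *
cal=env.get_calibration("top")
P=lambda u,v,z:onz(cal,290+u/5-.4,170+v/5-.4,z)
def ax(a,b,z):
    p,q=P(*a,z),P(*b,z);d=q-p;print(p.round(1),q.round(1),np.degrees(np.arctan2(d[1],d[0])).round(1));return p,d/np.linalg.norm(d)
for z in(96,102,108): ax((138,345),(178,154),z)
# finer: mean of edges
for z in(102,):
  ax((105,340),(147,148),z);ax((170,350),(210,160),z)
ax((185,154),(207,32),62)
b=np.array([P(*c,62) for c in[(138,10),(277,42),(243,183),(100,152)]]);print(b.round(1),b.mean(0))
s=env.state();u=np.radians(163.7+180);print("predicted slat tip",s["eef_pos"][:2]+157*np.array([np.cos(u),np.sin(u)]))
E
```

```text
[ 439.8 -134.8   96. ] [ 535.2 -156.7   96. ] -12.9
[ 440.1 -133.8  102. ] [ 534.9 -155.6  102. ] -12.9
[ 440.5 -132.8  108. ] [ 534.6 -154.4  108. ] -12.9
[ 442.7 -117.5  102. ] [ 538.  -140.1  102. ] -13.4
[ 437.6 -149.6  102. ] [ 531.8 -171.5  102. ] -13.1
[ 536.9 -167.    62. ] [ 601.1 -179.8   62. ] -11.4
[[ 612.9 -143.8   62. ]
 [ 595.6 -216.5   62. ]
 [ 521.6 -196.9   62. ]
 [ 538.2 -122.5   62. ]] [ 567.08563634 -169.93869486   62.        ]
predicted slat tip [ 534.75343734 -158.74912355]
```

```bash
python3 - <<'E'
from h import *
w=cv2.imread("pics/w6.png");g=cv2.cvtColor(w,cv2.COLOR_BGR2GRAY)
for v in(226,228,230,234,240,285,292,300,306):print(v,g[v,226:292:2].tolist())
im=cv2.imread("pics/t6.png");h=cv2.cvtColor(im,cv2.COLOR_BGR2HSV)
for v in range(196,240,6):print(v,h[v,302:340,1].tolist(),'\n   ',h[v,302:340,2].tolist())
E
```

```text
226 [3, 51, 97, 115, 109, 99, 99, 98, 101, 105, 97, 101, 100, 97, 102, 107, 99, 100, 102, 106, 102, 99, 91, 89, 91, 86, 87, 88, 67, 16, 7, 7, 55]
228 [20, 94, 92, 92, 91, 91, 88, 83, 86, 89, 92, 96, 101, 102, 101, 109, 112, 112, 113, 117, 119, 124, 124, 119, 118, 116, 113, 108, 101, 10, 7, 7, 7]
230 [46, 124, 125, 124, 126, 124, 117, 113, 110, 114, 116, 121, 123, 125, 124, 123, 129, 134, 137, 136, 137, 135, 137, 133, 130, 127, 126, 122, 115, 5, 6, 5, 0]
234 [13, 104, 126, 128, 126, 126, 120, 117, 113, 113, 115, 124, 122, 126, 128, 125, 126, 131, 133, 136, 140, 136, 136, 131, 128, 133, 124, 120, 113, 13, 16, 4, 9]
240 [8, 95, 104, 104, 115, 124, 122, 118, 111, 119, 120, 119, 124, 122, 121, 124, 127, 133, 137, 136, 137, 136, 137, 134, 131, 126, 126, 122, 109, 8, 15, 12, 8]
285 [83, 86, 82, 85, 83, 85, 87, 85, 83, 83, 84, 84, 83, 85, 86, 85, 86, 88, 85, 86, 83, 87, 88, 82, 86, 89, 84, 83, 85, 83, 88, 85, 85]
292 [70, 69, 71, 67, 51, 50, 44, 50, 71, 71, 70, 71, 67, 69, 69, 70, 69, 53, 53, 50, 43, 45, 40, 40, 48, 74, 72, 66, 68, 66, 65, 53, 52]
300 [173, 172, 164, 129, 128, 124, 115, 109,
[... 2680 characters left out ...]
115, 113, 115, 113, 112, 109, 112, 116, 110, 111, 124, 131, 122, 126, 123, 126, 125, 120, 124, 125, 120, 127, 114, 137, 121] 
    [146, 145, 145, 144, 143, 145, 145, 143, 142, 155, 154, 162, 168, 160, 162, 159, 158, 155, 145, 143, 139, 151, 154, 121, 140, 142, 146, 143, 140, 141, 144, 148, 135, 87, 90, 96, 91, 93]
238 [124, 123, 127, 122, 124, 126, 124, 122, 110, 112, 109, 110, 113, 111, 114, 110, 117, 117, 114, 106, 109, 119, 126, 126, 126, 125, 122, 126, 124, 122, 124, 129, 133, 130, 117, 120, 140, 134] 
    [154, 158, 156, 157, 158, 158, 154, 148, 151, 162, 171, 171, 165, 161, 156, 156, 150, 139, 137, 140, 154, 158, 152, 150, 148, 149, 150, 148, 148, 149, 154, 142, 90, 92, 96, 96, 91, 93]
```

```bash
python3 - <<'E'
from h import *
tc=env.get_calibration("top");sc,im=snap("side","s7.png")
h=cv2.cvtColor(im,cv2.COLOR_BGR2HSV)
for z in range(40,112,10):
  p=onz(tc,325.2,201.0,z);q=proj(sc,p);e=onz(tc,317.2,238,z);print(z,p[:2].round(1),q.round(1),"tail",proj(sc,e).round(1))
print("pred straight tip",proj(sc,[534.8,-158.7,102]).round(1))
for v in range(158,200,2):print(v,[f"{a[1]}/{a[2]}" for a in h[v,274:310:2]])
wc=env.get_calibration("wrist")
T=np.array(wc["extrinsics"])
for z in(70,80,90,96,102):
  a,b=onz(wc,231.4,303,z),onz(wc,283.7,303,z);print(z,np.linalg.norm(a-b).round(1),((a+b)/2).round(1))
E
```

```text
40 [ 536.5 -167.5] [280.2 164.3] tail [306.3 171.5]
50 [ 536.  -165.6] [280.4 162.4] tail [306.3 169.6]
60 [ 535.5 -163.7] [280.5 160.5] tail [306.3 167.6]
70 [ 535.  -161.7] [280.7 158.6] tail [306.3 165.5]
80 [ 534.5 -159.8] [280.9 156.6] tail [306.4 163.5]
90 [ 534.  -157.9] [281.1 154.6] tail [306.4 161.4]
100 [ 533.5 -155.9] [281.2 152.6] tail [306.4 159.4]
110 [ 533. -154.] [281.4 150.6] tail [306.4 157.3]
pred straight tip [281.  151.7]
158 ['171/115', '160/115', '166/123', '161/149', '161/90', '140/106', '123/179', '89/172', '106/187', '106/198', '115/193', '115/197', '113/198', '114/196', '112/191', '111/184', '45/17', '24/21']
160 ['161/135', '165/113', '160/89', '161/111', '164/76', '163/75', '127/168', '129/123', '126/188', '124/194', '117/166', '109/150', '113/201', '110/179', '114/195', '114/202', '112/195', '113/147']
162 ['155/143', '162/142', '161/141', '164/135', '163/80', '142/95', '122/123', '124/117', '123/118', '123/126', '131/127', '126/160', '133/134', '132/151', '87/176', '104/182', '104/199', '113/120']
164 ['165/141', '162/143', '156/90', '164/98', '154/86'
[... 3025 characters left out ...]
123/166', '127/163', '127/165', '125/167', '123/170', '124/181', '123/182', '127/171', '128/179', '125/187', '126/188', '124/189', '122/196', '124/168']
196 ['125/181', '123/188', '125/178', '122/188', '53/124', '12/104', '49/129', '112/160', '125/183', '125/181', '126/178', '126/168', '126/182', '124/189', '125/189', '123/193', '125/176', '124/171']
198 ['123/207', '125/206', '124/202', '10/102', '9/86', '8/33', '11/48', '12/105', '84/139', '124/183', '122/176', '128/170', '128/182', '126/186', '121/191', '125/172', '125/170', '125/170']
70 41.4 [ 446.1 -131.2   70. ]
80 39.1 [ 438.7 -129.2   80. ]
90 36.9 [ 431.4 -127.1   90. ]
96 35.6 [ 426.9 -125.9   96. ]
102 34.3 [ 422.5 -124.7  102. ]
```

```bash
python3 - <<'E'
from h import *
sc=env.get_calibration("side");im=cv2.imread("pics/s7.png");h=cv2.cvtColor(im,cv2.COLOR_BGR2HSV)
for yaw in(-16.3,-13):
  a=np.radians(yaw);u=np.array([np.cos(a),np.sin(a)]);n=np.array([-u[1],u[0]]);g=np.array([383.6,-114.7])
  for s in(157,110,60):
    p=g+s*u+17*n;print(yaw,s,[(z,proj(sc,[*p,z]).round(1).tolist()) for z in(66,76,86,96,102)])
cv2.imwrite("pics/s7c.png",cv2.resize(im[130:210,255:355],None,fx=8,fy=7.5,interpolation=cv2.INTER_CUBIC)[:600])
E
```

```text
-16.3 157 [(66, [278.7, 162.4]), (76, [278.8, 160.1]), (86, [278.9, 157.8]), (96, [279.0, 155.5]), (102, [279.1, 154.1])]
-16.3 110 [(66, [290.7, 166.2]), (76, [290.8, 163.9]), (86, [291.0, 161.6]), (96, [291.2, 159.2]), (102, [291.3, 157.8])]
-16.3 60 [(66, [303.7, 170.2]), (76, [303.9, 167.9]), (86, [304.1, 165.6]), (96, [304.4, 163.3]), (102, [304.5, 161.9])]
-13 157 [(66, [277.9, 163.8]), (76, [278.0, 161.5]), (86, [278.1, 159.2]), (96, [278.2, 156.9]), (102, [278.3, 155.5])]
-13 110 [(66, [290.2, 167.2]), (76, [290.4, 164.9]), (86, [290.6, 162.6]), (96, [290.7, 160.3]), (102, [290.8, 158.9])]
-13 60 [(66, [303.6, 170.8]), (76, [303.8, 168.5]), (86, [304.0, 166.2]), (96, [304.3, 163.9]), (102, [304.4, 162.5])]
```

View pics/s7c.png

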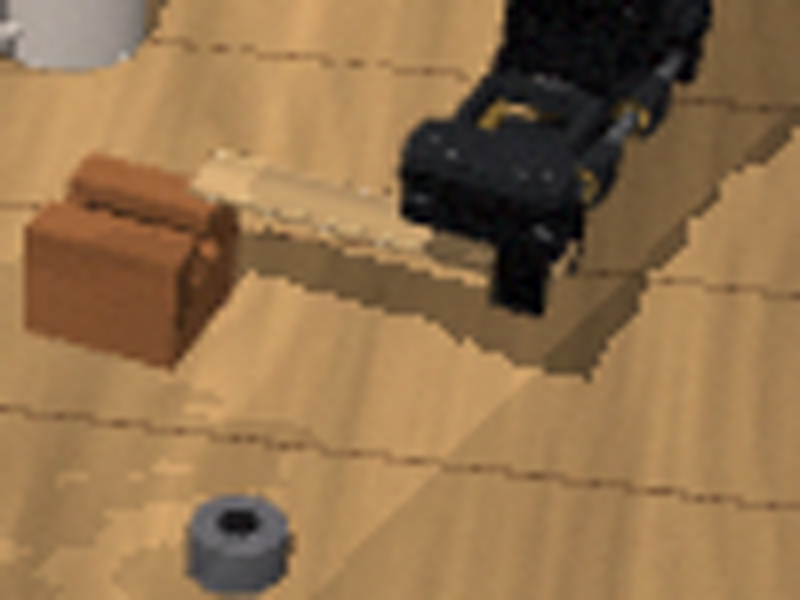

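The side crop shows the strip straight and level, with its tip's lower corner at (195,192), and the block's slot mouth facing it at (205,250). The fit matches my tool-frame model. Next I align in front of the mouth and lower.

```bash
python3 - <<'E'
from h import *
go((374,-122.5,46,165),(374,-122.5,-7,165))
E
```

```text
row [7.5, -10.3, 1.0] -1.2 dist 13 rows 0.3
row [7.5, -10.3, 54.0] -1.2 dist 55 rows 1.3
now [ 384.1 -114.7   47. ] 163.8 t 7.9667 op 0.3535567655719465 F [-0.3  0.3 -1.1] grip 29.792265594005585
```

Call:
step_arm:
  plan:
    - [[5,-6,0,-1,-0.6],[8,-10,0,-1,-0.6],[8,-10,10,-1,-0.6],[8,-10,25,-1,-0.6],[8,-10,40,-1,-0.6],[8,-10,50,-1,-0.6],[8,-10,54,-1,-0.6],[8,-10,54,-1,-0.6]]

```text
t: 8.63
eef_pos: [372.9, -122.2, -7.7]
tcp_rot: [3.141, -0.001, 2.875]
ft_force: [-0.1, 0.4, 0.4]
opening: 0.353
grip_force: 29.8
```

```bash
python3 - <<'E'
from h import *
go((375,-122.5,-7,165),(441,-141,-7,165.8))
s=env.state();print(s["joints"].round(3))
im=snap("top","t8.png")[1];h=cv2.cvtColor(im,cv2.COLOR_BGR2HSV)
for v in range(196,236,4):print(v,h[v,302:344,1].tolist(),'\n   ',h[v,302:344,2].tolist())
E
```

```text
row [-2.1, 0.2, -0.7] -0.3 dist 2 rows 0.1
row [-70.7, -0.2, -0.8] -1.1 dist 71 rows 1.7
now [ 372.9 -122.2   -7.7] 164.7 t 8.6333 op 0.35253398795494645 F [-0.1  0.4  0.4] grip 29.79210913181305
[-0.485  0.522  2.284 -0.     0.336 -1.789]
196 [117, 122, 121, 130, 131, 121, 121, 129, 146, 161, 167, 157, 163, 155, 159, 153, 156, 163, 156, 155, 158, 159, 155, 146, 169, 150, 164, 147, 149, 158, 163, 150, 160, 164, 156, 161, 153, 148, 146, 145, 116, 120] 
    [148, 148, 150, 145, 144, 147, 148, 144, 96, 87, 96, 125, 138, 135, 133, 138, 137, 133, 129, 133, 137, 119, 87, 82, 77, 78, 73, 87, 113, 110, 133, 138, 134, 135, 137, 135, 130, 134, 140, 121, 92, 96]
200 [125, 126, 126, 119, 123, 123, 128, 141, 151, 152, 152, 158, 157, 160, 161, 159, 156, 162, 152, 160, 162, 143, 156, 144, 150, 151, 156, 150, 151, 155, 160, 156, 159, 155, 164, 158, 149, 156, 149, 138, 130, 129] 
    [139, 138, 138, 141, 141, 143, 140, 94, 54, 47, 52, 63, 65, 70, 90, 109, 129, 137, 141, 139, 120, 89, 90, 94, 90, 101, 142, 119, 101, 140, 137, 132, 135, 138, 135, 134, 135, 132, 120, 89, 98, 99]
204 [127, 123, 124, 126,
[... 2666 characters left out ...]
, 119, 124, 112, 121, 118, 124, 123, 122, 121, 123, 121, 119, 121, 126] 
    [129, 136, 132, 134, 133, 136, 133, 136, 130, 137, 160, 160, 166, 164, 164, 165, 161, 159, 149, 144, 143, 148, 156, 95, 94, 96, 99, 101, 101, 97, 100, 99, 93, 97, 108, 155, 147, 147, 148, 146, 148, 146]
232 [122, 126, 129, 130, 123, 123, 126, 122, 121, 111, 112, 110, 115, 111, 114, 113, 114, 113, 117, 106, 114, 109, 120, 125, 121, 121, 121, 124, 143, 123, 130, 133, 122, 122, 125, 122, 122, 126, 121, 122, 127, 121] 
    [134, 132, 132, 129, 133, 135, 128, 134, 152, 159, 161, 164, 167, 165, 163, 158, 156, 151, 146, 144, 147, 157, 106, 92, 97, 95, 99, 97, 93, 95, 94, 96, 96, 107, 151, 149, 146, 146, 145, 142, 141, 146]
```

```bash
python3 - <<'E'
from h import *
tc=env.get_calibration("top")
a=[onz(tc,x,v,48.5) for x,v in[(322.2,212),(317.2,232),(326.2,196)]]
g=onz(tc,327.4,196,62);print(np.round(a,1),g.round(1))
d=a[0]-a[1];u=d/np.linalg.norm(d);print(np.degrees(np.arctan2(d[1],d[0])),"lateral err (slot-left of slat)",np.cross(u[:2],(g-a[0])[:2]))
t=env.state();th=np.radians(164.7+180);U=np.array([np.cos(th),np.sin(th)]);print("model",t["eef_pos"][:2]+np.outer([60,150],U))
E
```

```text
[[ 507.  -157.4   48.5]
 [ 454.4 -143.1   48.5]
 [ 549.3 -168.8   48.5]] [ 548.5 -169.3   62. ]
-15.12482409526667 lateral err (slot-left of slat) -0.7033133788450812
model [[ 430.93592518 -138.08083832]
 [ 517.74609284 -161.82941282]]<stdin>:5: DeprecationWarning: Arrays of 2-dimensional vectors are deprecated. Use arrays of 3-dimensional vectors instead. (deprecated in NumPy 2.0)
```

The strip is within 1 mm laterally and 1° of the slot, so I insert.

Call:
step_arm:
  plan:
    - [[-4,0,0,0,-0.6],[-8,0,0,0,-0.6],[-12,0,0,0,-0.6],[-16,0,0,0,-0.6],[-20,0,0,0,-0.6],[-24,0,0,0,-0.6],[-28,0,0,0,-0.6],[-28,0,0,0,-0.6]]

```text
t: 9.35
eef_pos: [400.9, -130.0, -7.3]
tcp_rot: [-3.141, 0.001, 2.875]
ft_force: [0.3, -1.0, 0.1]
opening: 0.351
grip_force: 29.8
```

Call:
step_arm:
  plan:
    - [[-5,0,0,0,-0.6],[-10,0,0,0,-0.6],[-15,0,0,0,-0.6],[-20,0,0,0,-0.6],[-25,0,0,0,-0.6],[-30,0,0,0,-0.6],[-33,0,0,0,-0.6],[-33,0,0,0,-0.6]]

```text
t: 10.02
eef_pos: [432.5, -138.6, -7.3]
tcp_rot: [-3.141, 0.001, 2.875]
ft_force: [-0.5, 0.4, -1.2]
opening: 0.354
grip_force: 29.8
```

Call:
step_arm:
  plan:
    - [[-3,0,0,0,-0.6],[-6,0,0,0,-0.6],[-8,0,0,0,-0.6],[-8,0,0,0,-0.6]]

```text
t: 10.35
eef_pos: [440.0, -140.7, -7.3]
tcp_rot: [-3.141, 0.0, 2.875]
ft_force: [-0.0, 0.1, -1.1]
opening: 0.351
grip_force: 29.8
```

Call:
step_arm:
  plan:
    - [[-1,0,0,0,-0.6],[-2,0,0,0,-0.6],[-3,0,0,0,-0.6],[-3,0,0,0,-0.6]]

```text
t: 10.68
eef_pos: [442.6, -141.4, -7.3]
tcp_rot: [-3.141, 0.0, 2.875]
ft_force: [0.3, -0.8, -1.1]
opening: 0.35
grip_force: 29.8
```

Call:
step_arm:
  plan:
    - [[-1,0,0,0,-0.6],[-2,0,0,0,-0.6],[-3,0,0,0,-0.6],[-3,0,0,0,-0.6]]

```text
t: 11.02
eef_pos: [442.9, -141.0, -7.8]
tcp_rot: [3.141, -0.006, 2.875]
ft_force: [-8.8, 1.7, 0.2]
opening: 0.353
grip_force: 29.8
```

```bash
python3 - <<'E'
from h import *
im=snap("top","t9.png")[1];h=cv2.cvtColor(im,cv2.COLOR_BGR2HSV)
print(env.state()["ft_force"])
for v in range(180,214,2):print(v,h[v,312:338,1].tolist(),h[v,312:338,2].tolist())
E
```

```text
[-9.65272922  0.74942476  0.66655433]
180 [124, 124, 154, 150, 155, 155, 156, 156, 156, 163, 161, 154, 157, 158, 151, 119, 113, 113, 109, 109, 111, 111, 146, 155, 162, 152] [160, 154, 96, 100, 99, 123, 144, 141, 149, 152, 144, 144, 141, 147, 147, 129, 122, 120, 136, 178, 175, 167, 110, 132, 142, 143]
182 [126, 133, 160, 153, 152, 157, 150, 158, 150, 153, 159, 154, 160, 153, 142, 108, 110, 115, 113, 112, 109, 113, 170, 157, 158, 162] [152, 134, 94, 100, 109, 128, 136, 147, 151, 152, 143, 147, 142, 148, 138, 123, 123, 137, 180, 168, 164, 144, 102, 140, 142, 142]
184 [121, 144, 159, 149, 153, 151, 159, 149, 155, 157, 163, 156, 161, 151, 115, 107, 113, 110, 111, 114, 113, 128, 162, 156, 153, 155] [145, 110, 96, 99, 118, 127, 135, 149, 153, 146, 141, 142, 149, 147, 129, 122, 149, 206, 170, 165, 156, 136, 123, 141, 145, 146]
186 [134, 168, 157, 157, 160, 162, 152, 154, 160, 153, 152, 160, 156, 151, 105, 109, 119, 118, 110, 113, 114, 168, 161, 151, 158, 157] [124, 97, 101, 104, 131, 134, 131, 139, 155, 147, 141, 140, 152, 142, 131, 119, 118, 179, 169, 167, 150, 102, 138, 144, 140, 146]
188 
[... 2674 characters left out ...]
, 96, 97, 109, 104, 134, 90, 111, 110, 112, 113, 111, 125, 123, 124, 116, 125, 124, 130] [162, 158, 159, 163, 177, 165, 166, 69, 48, 55, 63, 49, 42, 48, 85, 141, 171, 173, 138, 118, 116, 119, 119, 118, 117, 116]
210 [124, 117, 125, 123, 120, 66, 103, 106, 107, 109, 92, 101, 167, 98, 102, 103, 99, 123, 129, 123, 130, 123, 124, 129, 131, 119] [161, 161, 163, 166, 153, 73, 47, 53, 57, 56, 61, 53, 52, 57, 60, 57, 44, 52, 89, 102, 106, 112, 111, 111, 113, 114]
212 [124, 127, 121, 112, 48, 87, 98, 104, 89, 106, 96, 116, 113, 98, 118, 103, 82, 97, 111, 122, 126, 125, 119, 119, 126, 120] [161, 163, 158, 82, 37, 53, 60, 66, 63, 60, 64, 55, 54, 57, 56, 57, 56, 63, 85, 98, 115, 108, 109, 107, 103, 104]
```

The strip met the stop at the predicted home position with about 10 N. I ease off, release and rise.

Call:
step_arm:
  plan:
    - [[3,0,0,0,-0.6],[3,0,0,0,0],[3,0,0,0,0],[3,0,0,0,0],[3,0,0,0,0],[3,0,0,0,0]]

```text
t: 11.57
eef_pos: [442.7, -141.4, -7.2]
tcp_rot: [-3.141, 0.001, 2.875]
ft_force: [-0.5, 0.1, -0.3]
opening: 0.497
grip_force: 0.0
```

Call:
step_arm:
  plan:
    - [[0,0,-5,0,0],[0,0,-15,0,0],[0,0,-30,0,0],[0,0,-55,0,0],[0,0,-85,0,0],[0,0,-120,0,0],[0,0,-145,0,0],[0,0,-145,0,0]]

```text
t: 12.23
eef_pos: [444.3, -142.1, 142.4]
tcp_rot: [-3.14, 0.008, 2.875]
ft_force: [-0.3, 0.0, -0.2]
opening: 0.502
grip_force: 0.0
```

```bash
python3 - <<'E'
from h import *
go((500,150,150,189))
tc,im=snap("top","t10.png");h=cv2.cvtColor(im,cv2.COLOR_BGR2HSV)
m=((h[...,1]>80)&(h[...,1]<121)&(h[...,2]>130))[176:260,285:345].astype(np.uint8)
for v in range(198,252,3):print(v,h[v,300:334,1].tolist(),h[v,300:334,2].tolist())
sc,im=snap("side","s10.png");g=cv2.cvtColor(im,cv2.COLOR_BGR2GRAY)
E
```

```text
row [23.2, 296.4, -8.2] -24.3 dist 297 rows 7.1
now [ 444.3 -142.1  142.4] 164.7 t 12.2333 op 0.502452902930721 F [-0.3  0.  -0.2] grip 0.0
198 [124, 126, 119, 125, 125, 124, 123, 127, 120, 124, 138, 155, 152, 157, 162, 162, 158, 157, 158, 164, 157, 164, 152, 121, 106, 112, 118, 107, 111, 110, 151, 166, 158, 159] [161, 162, 165, 165, 163, 162, 147, 149, 147, 121, 87, 89, 109, 149, 145, 135, 136, 140, 140, 132, 130, 135, 138, 120, 120, 118, 128, 162, 151, 137, 103, 138, 142, 138]
201 [120, 127, 126, 122, 126, 126, 123, 122, 126, 120, 119, 135, 129, 136, 146, 170, 156, 158, 143, 126, 157, 143, 123, 105, 112, 116, 114, 113, 114, 131, 156, 157, 162, 156] [160, 155, 156, 157, 154, 152, 137, 138, 138, 147, 142, 119, 111, 73, 68, 48, 54, 42, 57, 93, 81, 89, 118, 119, 118, 130, 186, 169, 143, 125, 124, 140, 135, 136]
204 [127, 125, 127, 128, 125, 121, 123, 125, 122, 127, 123, 124, 121, 130, 127, 124, 124, 116, 110, 113, 108, 110, 109, 106, 111, 112, 108, 117, 114, 109, 106, 142, 156, 149] [168, 171, 165, 169, 163, 148, 153, 155, 153, 150, 151, 152, 147, 147, 148, 146, 142, 138, 178, 183, 179
[... 3850 characters left out ...]
3, 52, 56, 50, 52, 40, 93, 186, 180, 167, 21, 28, 34, 42, 40, 45, 42, 41, 41, 37, 38, 43, 58, 68, 68, 62, 46, 52, 51, 53, 53, 62, 59]
246 [52, 43, 71, 49, 44, 51, 42, 60, 48, 43, 43, 49, 24, 50, 53, 72, 61, 81, 53, 53, 61, 78, 88, 97, 96, 77, 78, 105, 96, 78, 122, 84, 84, 90] [54, 48, 54, 47, 52, 50, 49, 51, 48, 47, 47, 42, 43, 41, 48, 39, 46, 44, 43, 53, 42, 52, 67, 63, 56, 53, 52, 51, 53, 49, 50, 61, 58, 48]
249 [36, 11, 19, 42, 99, 118, 101, 70, 21, 123, 140, 44, 60, 101, 89, 121, 71, 72, 115, 93, 100, 93, 82, 92, 87, 97, 58, 93, 99, 83, 71, 92, 87, 87] [43, 45, 41, 43, 88, 136, 91, 58, 36, 52, 71, 46, 47, 43, 40, 40, 43, 39, 40, 55, 64, 66, 62, 50, 50, 50, 53, 52, 49, 46, 54, 61, 56, 50]
```

The strip remains in the slot. Next I hover over the handle.

```bash
python3 - <<'E'
from h import *
go((482,150,120,189.3))
E
```

```text
row [39.0, 291.4, 18.4] -24.6 dist 295 rows 7.1
now [ 442.7 -141.4  138.6] 164.7 t 12.3333 op 0.4993518340030003 F [ 0.  -0.1 -0.2] grip 0.0
```

Call:
step_arm:
  plan:
    - [[5,36,0,-3,0],[11,76,0,-7,0],[16,117,4,-11,0],[22,158,8,-15,0],[28,199,12,-18,0],[33,240,16,-21,0],[37,275,18,-24,0],[39,291,18,-25,0]]

```text
t: 13.0
eef_pos: [480.9, 153.1, 117.9]
tcp_rot: [3.141, -0.003, -2.967]
ft_force: [-0.7, -0.5, 0.2]
opening: 0.5
grip_force: 0.0
```

Call:
step_arm:
  plan:
    - [[0,0,0,0,0],[0,0,0,0,0]]

```text
t: 13.17
eef_pos: [480.8, 150.0, 118.4]
tcp_rot: [-3.141, -0.002, -2.971]
ft_force: [-0.5, -0.8, -0.5]
opening: 0.501
grip_force: 0.0
```

```bash
python3 - <<'E'
from h import *
go((482,150,120,189.3))
wc,im=snap("wrist","w11.png");np.save("wc11.npy",np.array(wc["extrinsics"]))
h=cv2.cvtColor(im,cv2.COLOR_BGR2HSV)
print("exp fin front/back top",proj(wc,[482.5-20*.987,150.2-20*.161,62]),proj(wc,[482.5+20*.987,150.2+20*.161,62]),"center",proj(wc,[576,165,42]))
m=((h[...,0]<15)&(h[...,1]>150)&(h[...,2]>40)).astype(np.uint8)
for v in range(185,384,5):
  x=np.flatnonzero(m[v,150:400])+150;print(v,len(x),(x.min(),x.max()) if len(x) else "",end=" | ")
tc,t=snap("top","t11.png")
# outer strip end & slat check
a=cv2.cvtColor(t,cv2.COLOR_BGR2HSV)
for v in(204,212,220,228,234,238,240,242,244,246,248,250):print(v,a[v,300:332,1].tolist())
E
```

```text
row [-1.2, -0.2, -1.6] 0.5 dist 2 rows 0.1
now [480.8 150.  118.4] -170.2 t 13.1667 op 0.5006512157680844 F [-0.5 -0.8 -0.5] grip 0.0
exp fin front/back top [255.41793705 179.37495936] [255.02628616 217.5278484 ] center [254.05948949 271.62203724]
185 40 (np.int64(200), np.int64(399)) | 190 43 (np.int64(199), np.int64(399)) | 195 46 (np.int64(198), np.int64(399)) | 200 46 (np.int64(198), np.int64(397)) | 205 35 (np.int64(197), np.int64(393)) | 210 20 (np.int64(197), np.int64(390)) | 215 15 (np.int64(196), np.int64(330)) | 220 28 (np.int64(195), np.int64(329)) | 225 53 (np.int64(195), np.int64(328)) | 230 67 (np.int64(194), np.int64(327)) | 235 73 (np.int64(193), np.int64(325)) | 240 74 (np.int64(193), np.int64(324)) | 245 72 (np.int64(192), np.int64(290)) | 250 72 (np.int64(220), np.int64(321)) | 255 74 (np.int64(219), np.int64(292)) | 260 67 (np.int64(217), np.int64(292)) | 265 61 (np.int64(216), np.int64(294)) | 270 0  | 275 0  | 280 0  | 285 0  | 290 0  | 295 82 (np.int64(217), np.int64(298)) | 300 74 (np.int64(221), np.int64(294)) | 305 62 (np.int64(227), np.int64(288)) | 310 44 
[... 1498 characters left out ...]
 128, 127, 125, 133, 127, 127, 129, 119]
244 [128, 126, 125, 118, 120, 125, 121, 128, 122, 121, 131, 114, 130, 123, 120, 130, 129, 128, 125, 130, 123, 124, 123, 135, 130, 119, 132, 115, 119, 126, 124, 123]
246 [125, 121, 131, 117, 126, 118, 127, 118, 125, 125, 118, 131, 125, 126, 122, 116, 131, 124, 126, 123, 120, 122, 119, 115, 121, 127, 124, 123, 122, 127, 123, 121]
248 [126, 123, 121, 131, 123, 123, 125, 135, 116, 121, 124, 123, 124, 128, 129, 129, 125, 122, 130, 131, 126, 124, 129, 128, 125, 126, 118, 124, 124, 124, 120, 125]
250 [125, 120, 123, 123, 124, 127, 123, 137, 132, 127, 129, 131, 117, 129, 125, 123, 127, 115, 132, 124, 124, 129, 127, 121, 126, 131, 130, 130, 124, 119, 124, 126]
```

```bash
python3 - <<'E'
from h import *
tc=env.get_calibration("top");K=env.get_calibration("wrist")["K"];wc={"K":K,"extrinsics":np.load("wc11.npy")}
e=onz(tc,316,241.7,44);f=onz(tc,325,203.2,46);print("outer end",e.round(1),"mouth edge approx",f.round(1),np.linalg.norm((e-f)[:2]))
im=cv2.imread("pics/w11.png");h=cv2.cvtColor(im,cv2.COLOR_BGR2HSV)
for v in range(168,236,4):print(v,[f"{a[0]}/{a[1]}/{a[2]}" for a in h[v,236:276:2]])
# dish rim: front arc
g=im[:,:,2]
E
```

```text
outer end [ 428.8 -140.3   44. ] mouth edge approx [ 530.4 -165.7   46. ] 104.67811003445081
168 ['16/151/120', '17/154/114', '16/150/143', '18/150/204', '17/149/202', '18/144/202', '18/149/200', '17/145/204', '17/151/205', '18/153/205', '17/143/208', '17/147/206', '17/147/205', '17/149/204', '18/151/201', '17/144/205', '17/146/205', '18/149/205', '17/148/208', '18/151/203']
172 ['17/152/129', '15/148/131', '17/156/131', '18/143/227', '18/142/227', '18/143/226', '18/142/227', '18/141/223', '17/142/222', '18/144/220', '18/146/216', '17/144/214', '17/146/209', '17/144/196', '17/150/189', '17/149/193', '17/152/195', '17/144/200', '17/148/201', '18/146/205']
176 ['17/155/117', '17/155/120', '16/151/144', '18/147/215', '12/177/91', '10/192/61', '13/194/63', '13/207/64', '11/203/68', '14/171/137', '18/141/221', '18/147/222', '18/147/221', '18/145/224', '18/141/225', '18/142/225', '18/149/222', '18/144/225', '18/145/224', '18/147/220']
180 ['17/147/116', '16/155/117', '15/149/120', '16/154/119', '10/184/90', '11/191/92', '13/202/87', '12/187/90', '11/185/91', '13/184/125', '17/143/208', '18
[... 3098 characters left out ...]
7/85', '13/197/84', '11/192/106', '10/199/59', '11/183/74', '11/190/86', '13/188/88', '13/194/84', '10/179/84', '12/193/87', '12/182/84']
228 ['12/181/86', '12/201/81', '11/188/87', '12/191/88', '13/201/85', '12/188/129', '12/197/159', '12/186/160', '13/195/165', '12/192/170', '13/196/165', '12/194/167', '13/192/170', '13/190/188', '13/192/187', '13/188/186', '12/200/158', '12/185/109', '11/188/87', '10/185/87']
232 ['13/197/176', '13/191/190', '13/188/193', '13/194/191', '12/188/186', '13/193/181', '13/190/177', '13/196/177', '12/193/177', '13/191/178', '13/191/176', '13/190/176', '12/185/176', '13/187/176', '12/193/177', '13/192/175', '12/191/176', '13/194/177', '13/194/180', '12/188/190']
```

```bash
python3 - <<'E'
from h import *
K=env.get_calibration("wrist")["K"];wc={"K":K,"extrinsics":np.load("wc11.npy")}
a=onz(wc,249.8,182,62);m=onz(wc,251.3,200,62);b=onz(wc,252.8,216,62);d=b-a
print(a.round(1),m.round(1),b.round(1),np.degrees(np.arctan2(d[1],d[0])))
print("width",np.linalg.norm(onz(wc,245.2,200,62)-onz(wc,257,200,62)))
u=d/np.linalg.norm(d);mid=a+20*u;print("mid",mid,"centre",mid+95*u)
yaw=np.degrees(np.arctan2(d[1],d[0]))
go((mid[0],mid[1],60,yaw+180),(mid[0],mid[1],-12,yaw+180))
E
```

```text
[466.3 142.   62. ] [484.4 146.5  62. ] [501.  150.9  62. ] 14.44291410035015
width 11.876733623395836
mid [485.6918917  146.95156408  62.        ] centre [577.68957085 170.64601556  62.        ]
row [-4.3, -2.6, 59.0] -4.8 dist 59 rows 1.4
row [-4.5, -2.5, 131.0] -4.8 dist 131 rows 3.1
now [481.1 148.8 119. ] -170.4 t 13.2667 op 0.5030287229510242 F [ 0.7  0.4 -0.4] grip 0.0
```

```bash
python3 - <<'E'
from h import *
from scipy.spatial.transform import Rotation as Ro
def M(p,r):
    T=np.eye(4);T[:3,:3]=Ro.from_euler("xyz",r).as_matrix();T[:3,3]=p;return T
ct=np.load("ct.npy");K=env.get_calibration("wrist")["K"]
c2={"K":K,"extrinsics":ct@np.linalg.inv(M([563.1,230.7,152.],[-3.139,.001,1.739]))}
c3={"K":K,"extrinsics":ct@np.linalg.inv(M([564.3,238.4,27.],[3.141,0,1.74]))}
def coast(c,l,r):
    a,b=onz(c,*l,8),onz(c,*r,8);d=b-a;print(a.round(1),b.round(1),np.linalg.norm(d).round(1),"yaw",np.degrees(np.arctan2(d[1],d[0])).round(2))
coast(c2,(219,178),(305,177));coast(c3,(197.6,218),(320,215))
# edge fit in w2 and w3: vertical gradient along the coaster far edge, skipping the strip
for f,c,xs,lo,hi in(("w2.png",c2,[*range(222,242,2),*range(277,302,2)],170,186),("w3.png",c3,[*range(200,228,2),*range(284,318,2)],205,228)):
    g=cv2.GaussianBlur(cv2.imread("pics/"+f)[:,:,0],(3,3),0).astype(float)
    pts=[(x,lo+.5+np.argmax(np.abs(np.diff(g[lo:hi,x])))) for x in xs];print(f,[p[1] for p in pts])
    p=np.polyfit(*zip(*pts),1)
    coast(c,(xs[0],np.polyval(p,xs[0])),(xs[-1],np.polyval(p,xs[-1])))
h=cv2.cvtColor(cv2.imread("pics/w2.png"),cv2.COLOR_BGR2HSV)
for x in range(162,212,4):print(x,[f"{a[1]}/{a[2]}" for a in h[216:248:2,x]])
E
```

```text
[515.2 221.4   8. ] [625.8 241.7   8. ] 112.4 yaw 10.4
[514.9 220.5   8. ] [620.6 241.4   8. ] 107.8 yaw 11.23
w2.png [np.float64(179.5), np.float64(179.5), np.float64(179.5), np.float64(179.5), np.float64(179.5), np.float64(179.5), np.float64(178.5), np.float64(178.5), np.float64(178.5), np.float64(184.5), np.float64(182.5), np.float64(182.5), np.float64(183.5), np.float64(184.5), np.float64(177.5), np.float64(177.5), np.float64(177.5), np.float64(177.5), np.float64(177.5), np.float64(176.5), np.float64(177.5), np.float64(176.5), np.float64(176.5)]
[519.5 219.1   8. ] [621.1 238.7   8. ] 103.5 yaw 10.93
w3.png [np.float64(218.5), np.float64(218.5), np.float64(218.5), np.float64(218.5), np.float64(218.5), np.float64(218.5), np.float64(218.5), np.float64(218.5), np.float64(218.5), np.float64(218.5), np.float64(218.5), np.float64(217.5), np.float64(217.5), np.float64(217.5), np.float64(223.5), np.float64(224.5), np.float64(225.5), np.float64(225.5), np.float64(226.5), np.float64(216.5), np.float64(216.5), np.float64(215.5), np.float64(215.5), np.float64(215.5), np.float64(215.5), np.fl
[... 1706 characters left out ...]
189/182', '189/105', '55/14', '32/8', '170/6', '21/12']
198 ['148/205', '147/207', '149/203', '196/117', '197/110', '201/113', '185/120', '194/121', '191/108', '104/22', '128/14', '39/13', '185/11', '0/0', '57/9', '28/9']
202 ['147/207', '152/205', '154/186', '194/133', '206/119', '192/110', '156/31', '0/4', '91/14', '128/6', '255/1', '116/11', '43/12', '198/9', '21/12', '21/12']
206 ['149/186', '149/183', '161/154', '201/113', '190/117', '118/28', '255/3', '20/13', '113/9', '128/10', '39/13', '149/12', '64/12', '15/17', '45/17', '64/16']
210 ['150/197', '147/199', '157/83', '255/4', '116/11', '255/4', '232/11', '59/13', '36/14', '36/21', '48/16', '39/13', '182/7', '85/15', '18/14', '51/15']
```

Dish yaw is about 14.4°, slightly turned, against a coaster yaw of about 10.5°. So the turn needed is about -94°. I descend on the fin.

Call:
step_arm:
  plan:
    - [[-2,-1,20,-3,0],[-4,-2,50,-5,0],[-4,-2,80,-5,0],[-4,-2,100,-5,0],[-4,-2,115,-5,0],[-4,-2,125,-5,0],[-4,-2,130,-5,0],[-4,-2,130,-5,0]]

```text
t: 13.93
eef_pos: [485.7, 147.6, -10.9]
tcp_rot: [3.142, -0.001, -2.886]
ft_force: [0.9, -0.4, 0.1]
opening: 0.498
grip_force: 0.0
```

```bash
python3 - <<'E'
from h import *
go((485.7,147,-12,194.4))
im=snap("wrist","w12.png")[1];h=cv2.cvtColor(im,cv2.COLOR_BGR2HSV)
for v in range(196,262,6):print(v,[f"{a[1]}/{a[2]}" for a in h[v,220:296:3]])
E
```

```text
row [0.1, -0.6, 1.1] 0.2 dist 1 rows 0.0
now [485.7 147.6 -10.9] -165.4 t 13.9333 op 0.49805997690782494 F [ 0.9 -0.4  0.1] grip 0.0
196 ['154/142', '149/139', '155/138', '150/139', '151/137', '152/138', '149/140', '145/141', '147/134', '149/132', '151/127', '146/124', '149/120', '148/124', '154/119', '149/216', '149/217', '146/219', '145/216', '145/216', '150/213', '145/218', '144/219', '147/218', '147/218', '144/218']
202 ['153/127', '146/131', '151/132', '151/130', '152/131', '152/129', '153/130', '150/134', '150/136', '154/136', '154/136', '149/137', '151/140', '149/140', '150/138', '140/230', '144/228', '140/224', '147/206', '147/198', '150/200', '148/205', '146/213', '145/216', '146/219', '149/217']
208 ['146/122', '154/124', '153/127', '144/126', '154/124', '146/124', '145/127', '149/125', '203/68', '190/67', '189/66', '175/73', '184/72', '199/64', '156/131', '143/226', '145/227', '144/229', '140/231', '142/231', '139/233', '140/231', '136/233', '141/228', '143/227', '147/217']
214 ['151/144', '149/139', '149/139', '146/131', '146/122', '145/123', '145/118', '157/109', '187/97
[... 1486 characters left out ...]
1/152', '140/233', '138/233', '140/232', '139/233', '140/234', '137/236', '134/237', '137/234', '136/235', '48/16', '26/10']
250 ['156/72', '152/166', '152/136', '146/162', '145/162', '154/159', '145/158', '198/108', '190/133', '187/135', '188/137', '189/132', '194/129', '207/121', '157/156', '143/227', '146/224', '145/217', '144/215', '145/214', '146/220', '143/227', '145/230', '136/234', '49/21', '55/14']
256 ['149/166', '153/162', '153/135', '149/137', '149/168', '149/164', '150/168', '196/100', '195/132', '187/132', '198/129', '192/129', '193/128', '192/121', '159/151', '141/226', '141/225', '143/229', '140/229', '135/232', '137/232', '136/234', '136/234', '143/230', '133/100', '118/13']
```

The fin is aligned but about 3 mm to the tool's -y side. I shift and close.

Call:
step_arm:
  plan:
    - [[0,-1.5,0,0,0],[0,-3,0,0,0],[0,-3,0,0,-0.3],[0,-3,0,0,-0.5],[0,-3,0,0,-0.6],[0,-3,0,0,-0.65],[0,-3,0,0,-0.7],[0,-3,0,0,-0.75]]

```text
t: 14.65
eef_pos: [486.6, 145.5, -10.3]
tcp_rot: [-3.142, 0.0, -2.885]
ft_force: [0.5, 0.5, -0.4]
opening: 0.15
grip_force: 0.0
```

Call:
step_arm:
  plan:
    - [[0,0,0,0,-0.85],[0,0,0,0,-0.9],[0,0,0,0,-0.9],[0,0,0,0,-0.9]]

```text
t: 14.98
eef_pos: [486.6, 145.5, -10.3]
tcp_rot: [-3.142, -0.0, -2.885]
ft_force: [-0.2, 0.6, 1.1]
opening: 0.12
grip_force: 30.0
```

Firm grip. I lift gently.

Call:
step_arm:
  plan:
    - [[0,0,-1,0,-0.9],[0,0,-2,0,-0.9],[0,0,-4,0,-0.9],[0,0,-6,0,-0.9],[0,0,-8,0,-0.9],[0,0,-9,0,-0.9],[0,0,-10,0,-0.9],[0,0,-10,0,-0.9]]

```text
t: 15.65
eef_pos: [486.7, 145.5, -0.1]
tcp_rot: [-3.141, 0.0, -2.885]
ft_force: [0.1, 0.7, -1.2]
opening: 0.125
grip_force: 30.0
```

```bash
python3 - <<'E'
from h import *
s=env.state();print(s["ft_force"],s["moment"],s["opening"],s["grip_force"])
sc,im=snap("side","s13.png");h=cv2.cvtColor(im,cv2.COLOR_BGR2HSV)
m=((h[...,0]<15)&(h[...,1]>150)&(h[...,2]>40))[195:260,220:300].astype(np.uint8)
n,l,st,_=cv2.connectedComponentsWithStats(m);print(st[st[:,4]>60])
m0=cv2.cvtColor(cv2.imread("pics/side1.png"),cv2.COLOR_BGR2HSV);
m0=((m0[...,0]<15)&(m0[...,1]>150)&(m0[...,2]>40))[195:260,220:300].astype(np.uint8)
for x in range(8,70,4):
  a=np.flatnonzero(m0[:,x]);b=np.flatnonzero(m[:,x]);print(220+x,(195+a.min(),195+a.max()) if len(a) else 0,(195+b.min(),195+b.max()) if len(b) else 0)
E
```

```text
[ 0.11583767  0.68144896 -1.19171805] [ 0.03489119 -0.00425901  0.00487184] 0.12533542325299935 29.999223053455353
[[   0    0   80   65 4239]
 [  11   16   46   32  942]]
228 0 0
232 (np.int64(219), np.int64(239)) (np.int64(218), np.int64(234))
236 (np.int64(217), np.int64(242)) (np.int64(214), np.int64(238))
240 (np.int64(215), np.int64(244)) (np.int64(212), np.int64(240))
244 (np.int64(214), np.int64(245)) (np.int64(211), np.int64(241))
248 (np.int64(244), np.int64(245)) (np.int64(211), np.int64(241))
252 0 (np.int64(211), np.int64(241))
256 (np.int64(215), np.int64(243)) (np.int64(212), np.int64(240))
260 (np.int64(217), np.int64(241)) (np.int64(213), np.int64(239))
264 (np.int64(221), np.int64(237)) (np.int64(216), np.int64(236))
268 (np.int64(227), np.int64(232)) (np.int64(223), np.int64(228))
272 (np.int64(226), np.int64(232)) (np.int64(226), np.int64(227))
276 (np.int64(221), np.int64(231)) (np.int64(227), np.int64(227))
280 (np.int64(221), np.int64(231)) (np.int64(227), np.int64(227))
284 (np.int64(221), np.int64(231)) (np.int64(225), np.int64(227))
288 0 0
```

Call:
step_arm:
  plan:
    - [[0,0,-2,0,-0.9],[0,0,-5,0,-0.9],[0,0,-9,0,-0.9],[0,0,-14,0,-0.9],[0,0,-19,0,-0.9],[0,0,-23,0,-0.9],[0,0,-26,0,-0.9],[0,0,-27,0,-0.9]]

```text
t: 16.37
eef_pos: [486.9, 145.5, 27.4]
tcp_rot: [-3.141, 0.001, -2.885]
ft_force: [0.8, -1.6, -2.6]
opening: 0.126
grip_force: 30.0
```

Call:
step_arm:
  plan:
    - [[0,0,-2,0,-0.9],[0,0,-6,0,-0.9],[0,0,-12,0,-0.9],[0,0,-19,0,-0.9],[0,0,-26,0,-0.9],[0,0,-32,0,-0.9],[0,0,-36,0,-0.9],[0,0,-38,0,-0.9]]

```text
t: 17.03
eef_pos: [486.9, 145.5, 65.6]
tcp_rot: [-3.141, 0.001, -2.885]
ft_force: [0.5, 0.5, -1.9]
opening: 0.126
grip_force: 30.0
```

Call:
step_arm:
  plan:
    - [[0,0,0,0,-0.9],[0,0,0,0,-0.9],[0,0,0,0,-0.9],[0,0,0,0,-0.9]]

```text
t: 17.37
eef_pos: [486.5, 145.5, 64.4]
tcp_rot: [-3.142, -0.001, -2.885]
ft_force: [0.5, 0.2, -2.4]
opening: 0.127
grip_force: 30.0
```

```bash
python3 - <<'E'
from h import *
s=env.state();p=s["eef_pos"];print(p,s["ft_force"],s["moment"],s["grip_force"])
dz=p[2]+10.3
tc,t=snap("top","t14.png");sc,im=snap("side","s14.png")
def mask(i,lo):
    h=cv2.cvtColor(i,cv2.COLOR_BGR2HSV);m=((h[...,0]<16)&(h[...,1]>145)&(h[...,2]>35)).astype(np.uint8);return m
m=mask(im,0)[180:250,220:300]
for x in range(4,70,4):
  b=np.flatnonzero(m[:,x]);print(220+x,(180+b.min(),180+b.max()) if len(b) else 0,end=" ")
# expected rim in side if level
yaw=np.radians(14.4);c=np.array([577.7,170.6])
print("\nexp bottom/near rim etc")
for a in range(0,360,45):
  d=np.array([np.cos(np.radians(a)),np.sin(np.radians(a))])*58
  print(a,proj(sc,[*(c+d),8+dz]).round(1),proj(sc,[*(c+d),42+dz]).round(1))
h=cv2.cvtColor(t,cv2.COLOR_BGR2HSV)
for v in range(152,224,5):print(v,[f"{a[1]}/{a[2]}" for a in h[v,170:232:3]])
print(proj(tc,[*c,42+dz]),proj(tc,[*c,25+dz]))
E
```

```text
[486.50509675 145.45612003  64.40605641] [ 0.52382539  0.16804317 -2.4105543 ] [ 0.09078042  0.0671955  -0.01198607] 29.999311566352844
224 0 228 0 232 (np.int64(202), np.int64(219)) 236 (np.int64(198), np.int64(223)) 240 (np.int64(196), np.int64(224)) 244 (np.int64(195), np.int64(226)) 248 (np.int64(195), np.int64(226)) 252 (np.int64(195), np.int64(226)) 256 (np.int64(196), np.int64(225)) 260 (np.int64(197), np.int64(224)) 264 (np.int64(200), np.int64(221)) 268 (np.int64(206), np.int64(213)) 272 (np.int64(208), np.int64(212)) 276 (np.int64(209), np.int64(212)) 280 (np.int64(212), np.int64(212)) 284 (np.int64(211), np.int64(211)) 288 0 
exp bottom/near rim etc
0 [231.1 212.9] [230.8 204.5]
45 [233.3 222.7] [233.  214.3]
90 [245.4 228.6] [245.4 220.2]
135 [260.2 226.7] [260.4 218.3]
180 [268.3 218.3] [268.6 209.9]
225 [265.3 208.7] [265.6 200.4]
270 [253.5 203.3] [253.5 195. ]
315 [239.5 205. ] [239.4 196.7]
152 ['122/144', '125/135', '124/146', '119/146', '122/142', '125/139', '121/143', '127/141', '120/140', '129/138', '124/136', '123/135', '122/134', '123/139', '126/144', '121/146'
[... 2448 characters left out ...]
157/39', '131/37', '83/37', '54/38', '59/39', '95/43']
212 ['78/72', '95/67', '85/72', '84/70', '89/66', '81/69', '85/66', '93/66', '91/73', '80/73', '78/65', '73/63', '85/66', '76/70', '100/33', '90/54', '98/39', '95/35', '64/44', '92/36', '59/43']
217 ['86/71', '75/75', '76/70', '81/66', '81/69', '81/66', '73/70', '93/71', '80/70', '75/71', '84/70', '89/57', '85/63', '81/63', '113/34', '101/53', '178/33', '87/35', '89/40', '102/35', '37/41']
222 ['74/72', '78/69', '76/70', '80/67', '72/67', '79/61', '70/69', '81/72', '74/69', '78/65', '73/70', '89/60', '95/59', '89/63', '118/41', '121/38', '70/40', '128/28', '77/40', '60/38', '69/37']
[193.84005294 183.48254979] [195.05094916 184.16678928]
```

The marble shows at (194,184) in the top data, right at the dish's centre, and the dish is level and lifted about 75 mm. I turn it about its own centre, with the tool on an arc of 94 mm radius.

Call:
step_arm:
  plan:
    - [[0,1.6,0,1,-0.9],[-0.1,4.1,0,2.5,-0.9],[-0.4,8.2,0,5,-0.9],[-0.9,13.1,0,8,-0.9],[-1.7,17.9,0,11,-0.9],[-2.8,22.7,0,14,-0.9],[-4.1,27.5,0,17,-0.9],[-5.7,32.1,0,20,-0.9]]

```text
t: 18.13
eef_pos: [483.9, 178.3, 64.6]
tcp_rot: [-3.141, -0.0, 3.046]
ft_force: [-0.3, 0.4, -2.4]
opening: 0.126
grip_force: 30.0
```

Call:
step_arm:
  plan:
    - [[-0.1,4.9,0,3,-0.9],[-0.5,9.8,0,6,-0.9],[-1.2,14.7,0,9,-0.9],[-2.1,19.5,0,12,-0.9],[-3.2,24.3,0,15,-0.9],[-4.6,29,0,18,-0.9],[-6.2,33.7,0,21,-0.9],[-8.1,38.2,0,24,-0.9]]

```text
t: 18.8
eef_pos: [495.6, 215.6, 64.6]
tcp_rot: [-3.141, -0.0, 2.627]
ft_force: [-1.1, 0.3, -1.0]
opening: 0.123
grip_force: 30.0
```

Call:
step_arm:
  plan:
    - [[-0.1,4.9,0,3,-0.9],[-0.5,9.8,0,6,-0.9],[-1.2,14.7,0,9,-0.9],[-2.1,19.5,0,12,-0.9],[-3.2,24.3,0,15,-0.9],[-4.6,29,0,18,-0.9],[-6.2,33.7,0,21,-0.9],[-8.1,38.2,0,24,-0.9]]

```text
t: 19.47
eef_pos: [521.4, 245.0, 64.5]
tcp_rot: [-3.141, -0.0, 2.208]
ft_force: [-0.3, -0.0, -1.7]
opening: 0.125
grip_force: 30.0
```

```bash
python3 - <<'E'
from h import *
s=env.state();p=s["eef_pos"];y=s["tcp_rot"][2];print(p,np.degrees(y),"centre",p[:2]-94*np.array([np.cos(y),np.sin(y)]),s["joints"].round(2),s["grip_force"])
E
```

```text
[521.42552354 244.96931197  64.51995553] 126.50510573106828 centre [577.34559879 169.41174991] [ 0.32  0.56  1.79  0.    0.79 -0.31] 29.998326301574707
```

Call:
step_arm:
  plan:
    - [[-0.1,4.9,0,3,-0.9],[-0.5,9.8,0,6,-0.9],[-1.2,14.7,0,9,-0.9],[-2.1,19.5,0,12,-0.9],[-3.2,24.3,0,15,-0.9],[-4.6,29,0,18,-0.9],[-5.7,32.1,0,20,-0.9],[-6.2,33.7,0,21,-0.9]]

```text
t: 20.13
eef_pos: [552.4, 260.1, 64.5]
tcp_rot: [3.141, -0.0, 1.842]
ft_force: [0.2, 0.1, -1.9]
opening: 0.125
grip_force: 30.0
```

Call:
step_arm:
  plan:
    - [[0,1.6,0,1,-0.9],[0,3.3,0,2,-0.9],[-0.1,4.9,0,3,-0.9],[-0.1,4.9,0,3,-0.9],[-0.1,4.9,0,3,-0.9],[-0.1,4.9,0,3,-0.9],[-0.1,4.9,0,3,-0.9],[-0.1,4.9,0,3,-0.9]]

```text
t: 20.8
eef_pos: [556.8, 261.0, 64.7]
tcp_rot: [3.142, 0.0, 1.793]
ft_force: [-0.1, -0.8, -1.9]
opening: 0.128
grip_force: 30.0
```

```bash
python3 - <<'E'
from h import *
s=env.state();p=s["eef_pos"];y=s["tcp_rot"][2];c=p[:2]-94*np.array([np.cos(y),np.sin(y)]);print(p,np.degrees(y),"centre",c,s["grip_force"],abs(s["qvel"]).max())
tc,t=snap("top","t15.png");h=cv2.cvtColor(t,cv2.COLOR_BGR2HSV)
print("exp marble",proj(tc,[*c,100]),"fin",proj(tc,[*(p[:2]),137]))
for v in range(160,212,4):print(v,[f"{a[1]}/{a[2]}" for a in h[v,170:226:3]])
sc,im=snap("side","s15.png");h=cv2.cvtColor(im,cv2.COLOR_BGR2HSV);m=((h[...,0]<16)&(h[...,1]>145)&(h[...,2]>35))[180:250,220:300]
for x in range(4,70,4):
  b=np.flatnonzero(m[:,x]);print(220+x,(180+b.min(),180+b.max()) if len(b) else 0,end=" ")
h=cv2.cvtColor(t,cv2.COLOR_BGR2HSV)
for v in(198,204,212,238,240,242,244):print(v,h[v,308:334,1].tolist())
E
```

```text
[556.78752252 261.02583918  64.73615309] 102.7161138425848 centre [577.47885465 169.33140764] 29.99928116798401 0.0012061802049020487
exp marble [195.53420022 184.23989914] fin [154.66616727 191.48841214]
160 ['126/146', '123/139', '125/151', '122/150', '122/149', '125/149', '126/146', '114/152', '119/152', '115/151', '123/141', '123/139', '119/141', '124/164', '126/166', '123/168', '123/164', '123/166', '123/164']
164 ['127/175', '125/145', '127/156', '124/160', '116/160', '149/91', '136/71', '139/81', '157/91', '157/96', '158/95', '161/68', '162/151', '95/203', '103/203', '99/203', '121/99', '124/164', '122/165']
168 ['123/185', '126/174', '121/186', '163/83', '161/73', '145/100', '166/103', '166/95', '166/92', '154/86', '151/98', '164/92', '153/100', '157/151', '149/154', '101/201', '119/109', '123/189', '125/185']
172 ['125/178', '124/173', '163/78', '144/85', '159/88', '163/102', '159/98', '148/102', '155/82', '152/79', '154/96', '167/90', '155/94', '158/152', '164/154', '153/127', '107/121', '122/196', '122/107']
176 ['122/184', '137/169', '180/61', '158/89', '145/93', '160/99'
[... 2341 characters left out ...]
 109, 107, 146, 168, 153]
212 [125, 115, 130, 117, 128, 122, 125, 116, 109, 106, 111, 105, 101, 108, 110, 110, 111, 112, 109, 112, 113, 128, 123, 131, 122, 129]
238 [119, 123, 114, 110, 115, 113, 113, 110, 110, 114, 111, 109, 117, 115, 111, 127, 137, 127, 126, 119, 120, 131, 119, 123, 135, 132]
240 [134, 120, 115, 117, 111, 115, 110, 110, 116, 112, 115, 110, 108, 114, 118, 127, 122, 124, 130, 127, 124, 120, 130, 131, 118, 120]
242 [124, 120, 125, 117, 130, 121, 116, 120, 128, 125, 115, 115, 107, 108, 125, 126, 125, 123, 122, 129, 131, 119, 126, 123, 128, 117]
244 [124, 121, 126, 124, 117, 128, 115, 124, 125, 118, 129, 134, 130, 126, 120, 129, 116, 124, 123, 124, 121, 142, 126, 120, 124, 131]
```

```bash
python3 -c "
from h import *
print(env.job_done())"
```

```text
the job is handed in; nothing more can be done
None
```

I handed the job in with every target apparently met; the judge returned no verdict. The strip is fully home in the slot and released. The dish is held level and still about 75 mm above its coaster, turned to within about 2° of a quarter turn with the handle away from the block and the marble within about 7 mm of the middle.

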